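Close the oil filler of the bar bender's power pack

ROBOT

A 7-joint arm with a two-finger parallel gripper is mounted at the origin on the work surface. World frame = base frame: x ahead of the robot, y to its left, z up, the work surface at z = 0. Lengths are in m, angles in rad, forces in N, time in s.
With the tool pointing down it reaches from about 0.4 to 0.85 m from the base axis. Payload 10.4 kg.
Tool frame: the origin (TCP) lies on the centre line of the jaws, within the pads' length; the fingertips stand 14 mm ahead of it and the grasp point (between the pads) lies 5 mm behind it (tip_reach is the z of the fingertips in the tool frame, in m); z points along the fingers, x is the direction in which the jaws open and shut, and the axes are right-handed (so a half turn about z gives the same grasp; the last joint's range is limited). The gripper opens to 87 mm and grips with 3 to 60 N. Pads are 19 mm wide; open, the fingers measure 117 mm over their backs; the gripper's body (75 mm by 190 mm) begins 51 mm behind the grasp point.
Start: joints at [-1.175, 0.332, -0.065, 1.46, 0.022, 1.35, -0.088], TCP at [0.254, 0.571, 0.237] pointing down, gripper open.
Joint ranges: [-2.6, 2.6], [-0.5, 2.12], [-1.47, 1.34], [0.16, 2.42], [-1.27, 4.41], [0.06, 2.06], [-2.6, 2.6]. Speed limits (rad/s): [2.22, 2.22, 2.79, 2.79, 3.14, 3.14, 3.14].

INTERFACE

Orientations are given as a unit quaternion [x, y, z, w].
In Python, from bench import * gives the robot as it stands.
- The arm moves only by the tool carry_out, never from a script. Its argument "rows" is a list of rows, each a list of 5 numbers: the closure, from -1 (fully open) to 1 (shut), so that 0 is half open, then the shift along the tool's x, y, z in units of 30 mm (1.0 is 30 mm), then the turn about the tool's z in units of 5 degrees (1.0 is 5 degrees). In form: [[jaw, x, y, z, turn], ...]. A call has 1 to 20 rows; each row shifts and turns the pose as measured when the row begins, along the tool's axes as they then stand; what a row does not reach is not made up. A row lasts 1/12 s, in which the tool goes at most 41.7 mm and 7.16 degrees, less where a joint would pass 70% of its speed; a pose out of reach is approached as far as the arm can. A call is refused whole if a number of a shift passes 1 or a number of a turn 1, either way. A call with a gripper value outside its range is refused whole. The fingers move at their own pace and stop on an object; "force" is the grip in N (left out, the last holds). Time passes only in rows, so rows that do not move let the fingers close. It gives the time, the measured TCP pose, the force and the opening at its end, in the units of the state.
- read_state(): the state, without advancing time (a new reading comes with each control period).
- camera(name): name is "side" or "top" or "wrist"; returns the picture (420x560x3 uint8, blue, green, red); there is no depth.
- camera_info(name): a dict with "fx", "fy", "cx", "cy" (pixels), "extrinsics" (4x4, takes a point from camera to world coordinates); the wrist camera has in their place "tool_from_camera" (4x4, takes a point from camera to tool coordinates, whose origin is the TCP and whose axes are the tool frame's). Camera axes: x right, y down, z forward; pixel columns grow to the right and rows downward; lengths in m; the calibration is good to about 2 mm. A picture is of the moment at which its call begins: read the wrist's pose just before it. camera_info takes no time and is no camera call.
- close_job(): hands the job in, once; it reports no verdict.
Trained networks look in the newest picture that a camera, given by its name, has taken for a name from the list of things; names that differ only in an ending like _2 or _b are one class to them, and where a whole thing is asked for, a point or a joint stands for the part that bears it (a point fixed in the world has none). Each returns a list of dicts, best first, with "conf" (0 to 1); they miss things now and then, are a little off and sometimes report something else, mostly with a low value. They report only what shows in the picture. A call takes as long as a camera call. They do not tell look-alikes from the thing itself.
- recognise(query, camera): "box" ([centre column, centre row, width, height] in pixels, round what is visible of it).
- silhouettes(query, camera): "mask" (420x560 bool, what is visible of it) and "box" ([centre column, centre row, width, height] in pixels, round what is visible of it).
- pinpoint(query, camera): "xy" ([column, row] in pixels: a listed point, or the origin of a listed thing).
The state is a dict: "time": time; "joint_positions": joint angles; "joint_vel": joint speeds; "joint_torque": joint torques, N m; "ee_pos": TCP position; "eef_rot": TCP orientation; "ft_force": force on the tool from outside, world axes, zero at the start; "torque": the same for the moment, N m; "width": finger opening in m.
Only numpy, scipy, OpenCV 4.12 (cv2) and the standard library are available. Lean on these libraries where they do the work, as an engineer would, in place of code of your own. Each camera call takes 0.05 s, during which the arm holds its last target. There are 200 camera calls.

TASK

Put the filler cap back on the hydraulic power pack and lock it: find the two notches in the neck, press the cap in against its spring, turn it clockwise to the stop and let it rise into its catch. Do not force it, and leave the other things on the bench where they are.

Things in the scene. Friction and masses are not known exactly. Their poses are not given: they have to be found in the camera images.
- cap: The loose oil filler cap, standing upright on the bench, 0.14 kg, alike after a half turn. Origin at the centre of the foot of its stem, z up its axis. Round steel stem 32 mm across, nose tapered to 23 mm over the lowest 6 mm; black dish 66 mm across, 21.5 to 31.5 mm above the origin. Over 60 N on the neck, all contacts added (a hard shove, or over 0.8 N m against the stop), bends the ears.
- cap_grip (a point): Middle of the cap's black wing grip, on the axis 42.5 mm above the cap's origin; axes as the cap's. The wing stands 22 mm high on the dish (31.5 to 53.5 mm above the origin), 56 mm long along x and 14 mm thick along y.
- cap_ears (a point): Point on the cap's axis between its two ears, 12 mm above the cap's origin; axes as the cap's. The ears stick out of the stem on the +x and -x sides, in line with the wing grip, reaching 22.5 mm from the axis; each is 9 mm wide along y and 4 mm thick.
- gasket (a point): Centre of the underside of the cap's sprung gasket plate, 62 mm across, around the ears; 12 mm above the cap's origin when free. It bears on the neck's rim and slides up to 9.5 mm towards the dish: 2.4 N to begin, 1.2 N more per mm; then the dish is hard on the rim.
- power_pack: The grey hydraulic power pack, fixed to the bench, z up, origin under its centre: tank with a lid 280 mm (x) by 450 mm (y), lid top 175 mm above the bench. On the lid an upright motor, 146 mm across, 392 mm above the bench, at x 20, y 100 mm, terminal box on its -x side; a valve block with lever and gauge, 300 mm above the bench, at x 95, y -65 mm.
- filler_mouth (a point): Centre of the top rim of the oil filler neck, a steel stub 62 mm across, 30 mm tall on the lid at the pack's x -40, y -140 mm; axes as the pack's. Bore 49 mm, 30 mm deep. A cap locked home has its origin 16 mm below this point; merely resting in the entry notches 12 mm; pressed with its ears clear under the lip 19 mm or more; dish hard on the rim 21.5 mm.
- lip (a point): Centre of the underside of the neck's inward lip, 5 mm below the rim; the lip's top is flush with the rim, its hole 35 mm wide. Two entry notches opposite each other pass the ears with 0.07 rad play each way. They face the pack's +x and -x only roughly: up to 0.6 rad off either way, different each time and not measured by these axes; look or feel for it.
- catch (a point): Point on the neck's axis 2 mm below the rim: level of the roof of the two catches, 3 mm deep in the lip's underside, where the ears end up. Turned clockwise from above, pressed in, the ears meet a stop about 1.0 rad past the entry notches, right under the catches; let go there, the spring lifts them in. The other way is blocked.
- oil_bottle: Bystander: grey oil bottle, 72 mm across, 200 mm tall, upright; origin under its centre.
- wrench: Bystander: steel wrench 200 mm long lying along its x; origin under its middle.
- rebar_offcut: Bystander: ribbed steel bar 200 mm long, 16 mm thick, lying along its x; origin under its middle.
Things that resemble listed ones, but are neither listed nor needed, are in the scene too. What is shaped like the cap but blue or turquoise is not meant.

How it is judged:
On the way:
1. the cap's ears are through the notches and pressed below the lip (z of cap in the frame of filler_mouth below -0.0182 m and horizontal distance between cap and filler_mouth below 0.004 m), for 0.1 s.
At the end, for the whole second after the job is handed in: The cap is let go and at rest in the filler neck with its ears up in the catch: its origin 14.5 to 17.4 mm below the rim (16 when locked; 12 if merely resting in the entry notches, 19 if left jammed under the lip), within 3 mm of the neck's axis and upright to 0.06 rad (z of cap in the frame of filler_mouth between -0.0174 and -0.0145 m and horizontal distance between cap and filler_mouth below 0.003 m and angle between cap's own z axis and vertical below 0.06 rad and linear speed of cap below 0.02 m/s); the robot touches nothing.
It fails at once if the cap is forced: more than 60 N between the cap and the power pack, all contacts added (contact force between cap and power_pack above 60 N).
It fails at once if the oil bottle is moved more than 30 mm (distance of oil_bottle from where it was at the start of the episode above 0.03 m).
It fails at once if the wrench is moved more than 30 mm (distance of wrench from where it was at the start of the episode above 0.03 m).
It fails at once if the bar offcut is moved more than 30 mm (distance of rebar_offcut from where it was at the start of the episode above 0.03 m).
It also fails if it takes over 72 s, if anything falls off the work surface, if the arm or the gripper's body presses on something with over 40 N, if the wrist force passes 120 N, or if a joint passes its speed limit or range.

## Working session

There is one attempt and no reset: what is moved stays moved. The work goes in short steps, Python scripts to look and compute and a tool call to move; the robot and the scene stay as the last step left them, time stands still between calls to the robot, and variables do not carry over. Pictures are saved under pics/ and viewed, about 8 in all and at most 12, crops included, and the job is handed in when it is done.

Besides the shell and the picture viewer there is one more tool, called after "Emit:" as name(argument=value, ...), one argument or row to a line, values as JSON. carry_out: Moves the arm, as the interface text tells. Its arguments: {"type":"object","properties":{"rows":{"type":"array","items":{"type":"array","items":{"type":"number"}}},"force":{"type":"number"}},"required":["rows"]}

```bash
ls; mkdir -p pics; cat > h.py <<'E'
from bench import *
import numpy as np, cv2
from scipy.spatial.transform import Rotation as R
def T_tool():
    s=read_state(); T=np.eye(4); T[:3,:3]=R.from_quat(s['eef_rot']).as_matrix(); T[:3,3]=s['ee_pos']; return T
def cam(name,T=None):
    i=camera_info(name)
    E=np.array(i['extrinsics']) if 'extrinsics' in i else (T_tool() if T is None else T)@np.array(i['tool_from_camera'])
    return i,E
def ray(name,px,z,T=None):
    i,E=cam(name,T); d=E[:3,:3]@np.array([(px[0]-i['cx'])/i['fx'],(px[1]-i['cy'])/i['fy'],1.]); o=E[:3,3]
    return o+d*(z-o[2])/d[2]
def proj(name,P,T=None):
    i,E=cam(name,T); p=np.linalg.inv(E)@np.append(P,1); return np.array([i['fx']*p[0]/p[2]+i['cx'],i['fy']*p[1]/p[2]+i['cy']])
E
python3 - <<'E'
from h import *
np.set_printoptions(precision=4,suppress=True)
s=read_state(); print(s)
a=camera('top'); b=camera('side')
cv2.imwrite('pics/top.png',a); cv2.imwrite('pics/side.png',b)
for c in('top','side'):
    i,E=cam(c); print(c,i['fx'],E)
    for q in('cap','filler_mouth','power_pack','oil_bottle'):
        for r in pinpoint(q,c)[:4]: print(c,q,r['conf'],r['xy'],ray(c,r['xy'],.205 if q=='filler_mouth' else 0))
    print([(r['conf'],r['box']) for r in recognise('cap',c)])
print(camera_info('wrist'))
E
```

```text
pics
{'time': 0.0, 'joint_positions': array([-1.1746,  0.3329, -0.0647,  1.4609,  0.0216,  1.3499, -0.0885]), 'joint_vel': array([ 0.0006,  0.0003,  0.0001, -0.0013, -0.0002, -0.001 ,  0.0004]), 'joint_torque': array([ -0.0001, -62.3256,   0.0251, -38.9902,  -0.0611,   0.0396,
         0.0001]), 'ee_pos': array([0.254 , 0.5707, 0.2358]), 'eef_rot': array([ 0.8386,  0.5447, -0.0006,  0.0004]), 'ft_force': array([-0.2425, -0.1366, -0.7729]), 'torque': array([-0.0087, -0.0187,  0.0361]), 'width': 0.08708431521388713}
top 468.13164412843895 [[ 0.0174 -0.9968  0.0776  0.3969]
 [-0.9998 -0.0164  0.0141  0.012 ]
 [-0.0128 -0.0778 -0.9969  1.5657]
 [ 0.      0.      0.      1.    ]]
top cap 0.8 [370.3, 207.8] [ 0.5625 -0.2781  0.    ]
top filler_mouth 0.6 [285.5, 182.5] [0.6114 0.0081 0.205 ]
top power_pack 0.73 [395.0, 162.6] [ 0.7172 -0.3609  0.    ]
top oil_bottle 0.77 [178.7, 292.0] [0.271  0.3565 0.    ]
[(0.87, [370.9, 206.2, 20.5, 18.8]), (0.78, [405.2, 210.7, 21.3, 21.0])]
side 513.4916444973726 [[ 0.8829 -0.3002  0.361  -0.0403]
 [-0.4693 -0.5879  0.6589 -0.9213]
 [ 0.0144 -0.7511 -
[... 169 characters left out ...]
p 0.79 [325.9, 320.3] [ 0.4437 -0.2924  0.    ]
side filler_mouth 0.55 [325.0, 172.7] [0.6107 0.0099 0.205 ]
side power_pack 0.77 [294.5, 195.8] [0.6102 0.1687 0.    ]
side oil_bottle 0.58 [172.5, 192.9] [0.2637 0.3617 0.    ]
side oil_bottle 0.56 [359.6, 297.5] [ 0.5614 -0.2717  0.    ]
[(0.89, [327.2, 312.6, 25.8, 25.5]), (0.74, [362.7, 295.9, 22.4, 22.1]), (0.65, [382.8, 326.8, 26.1, 26.2])]
{'fx': 354.6830239676229, 'fy': 354.6830239676229, 'cx': 278.4112764572629, 'cy': 210.4555268240896, 'tool_from_camera': array([[ 1.    ,  0.0008, -0.0007,  0.0007],
       [-0.0006,  0.9663,  0.2573, -0.0698],
       [ 0.0008, -0.2573,  0.9663, -0.1483],
       [ 0.    ,  0.    ,  0.    ,  1.    ]])}
```

```bash
python3 - <<'E'
import cv2,numpy as np
a=cv2.imread('pics/top.png');b=cv2.imread('pics/side.png')
c=cv2.resize(a[90:290,240:440],(400,400),interpolation=3)
d=cv2.resize(b[140:340,270:470],(400,400),interpolation=3)
cv2.imwrite('pics/v1.png',np.hstack([c,d]))
cv2.imwrite('pics/v2.png',a)
E
```

```text
(no output)
```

View pics/v1.png

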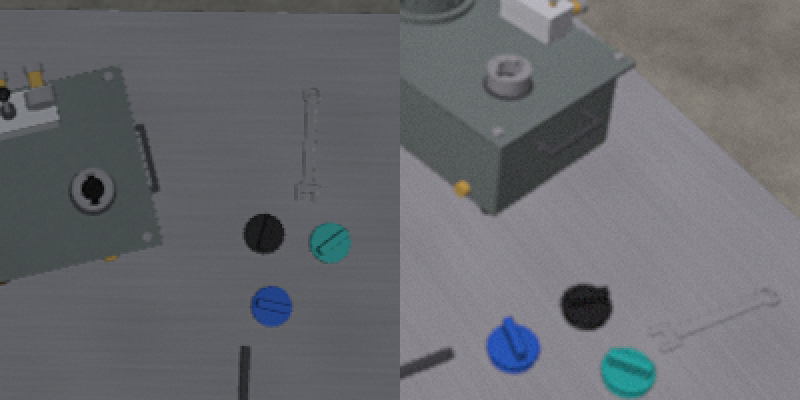

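View pics/v2.png

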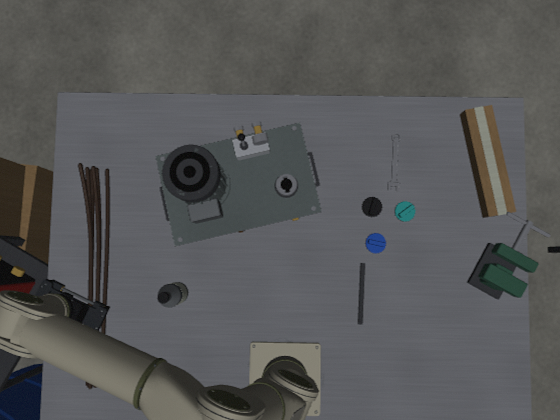

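The cap is the black one, at top (372,207) and side (362,295). Its look-alikes are blue at top (376,243) and turquoise at (405,211). The neck is at top (286,184). I'll go over the neck first to look, then on to the cap.

Emit:
carry_out(
  rows=[
    [-1,0,0,-1,0],
    [-1,0,0,-1,0],
    [-1,0,0,-1,0],
    [-1,0,0,-1,0],
    [-1,0,0,-1,0],
    [-1,-0.86,1,0,0],
    [-1,-0.86,1,0,0],
    [-1,-0.86,1,0,0],
    [-1,-0.86,1,0,0],
    [-1,-0.86,1,0,0],
    [-1,-0.86,1,0,0],
    [-1,-0.86,1,0,0],
    [-1,-0.86,1,0,0],
    [-1,-0.86,1,0,0],
    [-1,-0.86,1,0,0],
    [-1,-0.86,1,0,0],
    [-1,-0.86,1,0,0],
    [-1,-0.86,1,0,0],
    [-1,-0.86,1,0,0],
    [-1,-0.86,1,0,0],
  ],
)

```text
time: 2.27
ee_pos: [0.5146, 0.0181, 0.3936]
eef_rot: [0.834, 0.552, 0.003, -0.002]
ft_force: [1.1, 1.1, -0.5]
width: 0.087
```

Emit:
carry_out(
  rows=[
    [-1,0.3,1,0.6,0],
    [-1,0.3,1,0.6,0],
    [-1,0,0,0,0],
    [-1,0,0,0,0],
  ],
)

```text
time: 2.6
ee_pos: [0.5818, -0.0017, 0.3576]
eef_rot: [0.838, 0.545, 0.004, 0.0]
ft_force: [-0.3, -0.1, 1.3]
width: 0.087
```

```bash
python3 - <<'E'
from h import *
np.set_printoptions(precision=4,suppress=True)
T=T_tool(); a=camera('wrist'); cv2.imwrite('pics/w1.png',a); np.save('T1.npy',T); print(T)
for q in('filler_mouth','lip','power_pack'):
    for r in pinpoint(q,'wrist')[:2]: print(q,r['conf'],r['xy'],ray('wrist',r['xy'],.205,T))
u=proj('wrist',np.array([.611,.008,.205]),T).astype(int); print(u)
x,y=max(0,u[0]-75),max(0,u[1]-75)
cv2.imwrite('pics/v3.png',np.hstack([cv2.resize(a[y:y+150,x:x+150],(560,560),interpolation=2)])); print(x,y)
E
```

```text
[[ 0.405   0.9143  0.0075  0.5818]
 [ 0.9143 -0.4051  0.0041 -0.0017]
 [ 0.0068  0.0051 -1.      0.3576]
 [ 0.      0.      0.      1.    ]]
filler_mouth 0.96 [297.2, 220.4] [0.6077 0.0066 0.205 ]
lip 0.66 [99.8, 229.4] [ 0.5441 -0.1569  0.205 ]
lip 0.58 [297.1, 220.2] [0.6075 0.0066 0.205 ]
[300 223]
225 148
```

View pics/v3.png

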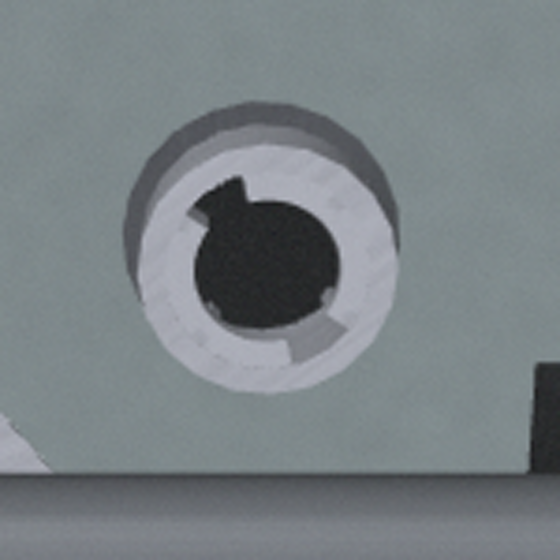

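The crop shows the neck from above. The notch outer edges are at crop (216,195) and (318,345), and the ring centre is at about (268,268).

```bash
python3 - <<'E'
from h import *
np.set_printoptions(precision=4,suppress=True)
T=np.load('T1.npy'); k=150/560
f=lambda x,y: ray('wrist',(225+(x+.5)*k-.5,148+(y+.5)*k-.5),.205,T)
cs=[f(190,212),f(242,177),f(347,327),f(290,362)]
c=f(268,268); print('ctr',c)
for p in cs: print(np.degrees(np.arctan2(*(p-c)[1::-1])),np.linalg.norm((p-c)[:2]))
a,b=(cs[0]+cs[1])/2,(cs[2]+cs[3])/2
print('notch',np.degrees(np.arctan2(*(a-b)[1::-1])), (a+b)/2)
E
```

```text
ctr [0.6066 0.0064 0.205 ]
-150.48131707152228 0.022983795029845263
172.15877320711184 0.022977321353516992
28.444237203913982 0.024207337075371597
-10.49389970674672 0.024366180030577323
notch -170.14921071498495 [0.6072 0.0061 0.205 ]
```

Emit:
carry_out(
  rows=[
    [-1,-0.9,0.36,0,0],
    [-1,-0.9,0.36,0,0],
    [-1,-0.9,0.36,0,0],
    [-1,-0.9,0.36,0,0],
    [-1,-0.9,0.36,0,0],
    [-1,-0.9,0.36,0,0],
    [-1,-0.9,0.36,0,0],
    [-1,-0.9,0.36,0,0],
    [-1,-0.9,0.2,0.6,0],
    [-1,-0.9,0,1,0],
    [-1,0,0,1,0],
    [-1,0,0,1,0],
    [-1,0,0,0,0],
    [-1,0,0,0,0],
  ],
)

```text
time: 3.97
ee_pos: [0.5596, -0.2846, 0.2627]
eef_rot: [0.831, 0.556, 0.021, 0.005]
ft_force: [0.5, 0.9, 0.0]
width: 0.0872
```

```bash
python3 - <<'E'
from h import *
np.set_printoptions(precision=4,suppress=True)
T=T_tool(); a=camera('wrist'); cv2.imwrite('pics/w2.png',a); np.save('T2.npy',T); print(T)
for q in('cap','cap_grip'):
    for r in pinpoint(q,'wrist')[:3]: print(q,r['conf'],r['xy'],ray('wrist',r['xy'],0 if q=='cap' else .0425,T))
u=proj('wrist',np.array([.555,-.28,.04]),T).astype(int)
x,y=max(0,u[0]-75),max(0,u[1]-75); print(x,y)
cv2.imwrite('pics/v4.png',cv2.resize(a[y:y+150,x:x+150],(560,560),interpolation=2))
E
```

```text
[[ 0.3817  0.9234  0.0408  0.5596]
 [ 0.9238 -0.3825  0.0148 -0.2846]
 [ 0.0293  0.032  -0.9991  0.2627]
 [ 0.      0.      0.      1.    ]]
cap 0.89 [188.9, 196.2] [ 0.5501 -0.3863  0.    ]
cap 0.71 [277.3, 174.6] [ 0.5666 -0.2802  0.    ]
cap_grip 0.87 [180.2, 207.4] [ 0.5513 -0.3872  0.0425]
cap_grip 0.66 [215.9, 68.3] [ 0.4405 -0.2929  0.0425]
cap_grip 0.6 [278.1, 179.3] [ 0.5635 -0.2792  0.0425]
199 96
```

View pics/v4.png

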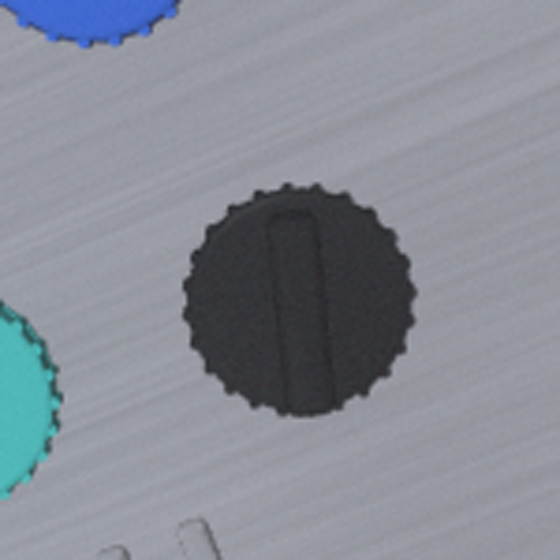

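The crop confirms the black cap, between the blue and turquoise ones. The dish centre is at crop (299,300), and the wing runs from (293,213) to (311,408).

```bash
python3 - <<'E'
from h import *
np.set_printoptions(precision=4,suppress=True)
T=np.load('T2.npy'); k=150/560
f=lambda x,y,z: ray('wrist',(199+(x+.5)*k-.5,96+(y+.5)*k-.5),z,T)
print('dish',f(299,300,.0315)); p,q=f(293,213,.0535),f(311,408,.0535)
print('wing mid',(p+q)/2,np.linalg.norm(p-q),np.degrees(np.arctan2(*(q-p)[1::-1])))
print('tool x yaw',np.degrees(np.arctan2(T[1,0],T[0,0])))
print(read_state()['joint_positions'],T_tool())
E
```

```text
dish [ 0.5626 -0.2778  0.0315]
wing mid [ 0.5619 -0.2772  0.0535] 0.054383058625320196 -17.17704320064111
tool x yaw 67.55196114717155
[-0.0959  0.3442  0.6619  1.4718 -0.2476  1.3702  1.76  ] [[ 0.3808  0.9237  0.0424  0.5605]
 [ 0.9242 -0.3817  0.0139 -0.2847]
 [ 0.029   0.0339 -0.999   0.2636]
 [ 0.      0.      0.      1.    ]]
```

Emit:
carry_out(
  rows=[
    [-1,0.01,-0.03,0.5,-0.53],
    [-1,0.01,-0.03,0.6,-0.53],
    [-1,0.01,-0.03,0.6,0],
    [-1,0.01,-0.03,0.6,0],
    [-1,0.01,-0.03,0.6,0],
    [-1,0.01,-0.03,0.6,0],
    [-1,0.01,-0.03,0.4,0],
    [-1,0,0,0.2,0],
    [-1,0,0,0,0],
    [-1,0,0,0,0],
  ],
)

```text
time: 4.95
ee_pos: [0.573, -0.2774, 0.155]
eef_rot: [0.799, 0.6, 0.03, 0.017]
ft_force: [-0.1, -0.1, 0.3]
width: 0.0867
```

```bash
cat > st.py <<'E'
from h import *
import sys
np.set_printoptions(precision=4,suppress=True)
T=T_tool(); s=read_state()
print('t',s['time'],'pos',T[:3,3],'z',T[:3,2],'yaw',np.degrees(np.arctan2(T[1,0],T[0,0])),'F',s['ft_force'],s['torque'],'w',s['width'])
if len(sys.argv)>3: print('delta tool units of 30mm',T[:3,:3].T@(np.array([float(v) for v in sys.argv[1:4]])-T[:3,3])/.03)
E
python3 st.py .5622 -.2776 .050
```

```text
t 4.95 pos [ 0.573  -0.2774  0.155 ] z [ 0.0689  0.008  -0.9976] yaw 73.81877171668911 F [-0.0592 -0.1103  0.2827] [0.0325 0.0535 0.0096] w 0.08667156643291268
delta tool units of 30mm [-0.201  -0.5659  3.4678]
```

Emit:
carry_out(
  rows=[
    [-1,0,0,0,0],
    [-1,0,0,0,0],
    [-1,0,0,0,0],
    [-1,0,0,0,0],
    [-1,0,0,0,0],
    [-1,0,0,0,0],
  ],
)

```text
time: 5.45
ee_pos: [0.5749, -0.2786, 0.1597]
eef_rot: [0.799, 0.6, 0.032, 0.02]
ft_force: [-0.1, 0.2, 0.2]
width: 0.0872
```

```bash
python3 st.py
```

```text
t 5.45 pos [ 0.5749 -0.2786  0.1597] z [ 0.0748  0.0061 -0.9972] yaw 73.82388173222895 F [-0.0541  0.216   0.2254] [-0.0792  0.0941  0.0281] w 0.08721644097624826
```

Emit:
carry_out(
  rows=[
    [-1,0,0,-1,0],
    [-1,0,0,-1,0],
    [-1,0,0,-1,0],
    [-1,0,0,-1,0],
    [-1,0,0,0,0],
    [-1,0,0,0,0],
  ],
)

```text
time: 5.95
ee_pos: [0.5643, -0.279, 0.2833]
eef_rot: [0.8, 0.6, 0.031, 0.019]
ft_force: [0.6, 0.0, -0.5]
width: 0.087
```

```bash
python3 st.py
```

```text
t 5.95 pos [ 0.5643 -0.279   0.2833] z [ 0.0712  0.007  -0.9974] yaw 73.78223054356103 F [ 0.5967  0.0286 -0.5458] [ 0.0075  0.087  -0.0067] w 0.08702940925964466
```

Emit:
carry_out(
  rows=[
    [-1,0,0,0,0],
    [-1,0,0,0,0],
    [-1,0,0,0,0],
    [-1,0,0,0,0],
    [-1,0,0,0,0],
    [-1,0,0,0,0],
  ],
)

```text
time: 6.45
ee_pos: [0.5635, -0.2785, 0.2798]
eef_rot: [0.8, 0.6, 0.029, 0.017]
ft_force: [1.0, 0.6, 0.0]
width: 0.0867
```

```bash
python3 st.py; python3 - <<'E'
from h import *
for k in range(6): camera('wrist')
E
python3 st.py
```

```text
t 6.45 pos [ 0.5635 -0.2785  0.2798] z [ 0.0671  0.0084 -0.9977] yaw 73.76597354428716 F [1.0276 0.6458 0.0285] [0.0232 0.0699 0.0221] w 0.08667128155296472
t 6.75 pos [ 0.5637 -0.2786  0.2805] z [ 0.0682  0.008  -0.9976] yaw 73.7673755012575 F [-0.5171 -0.4698 -0.2587] [0.0341 0.0455 0.0553] w 0.08703793734599029
```

Emit:
carry_out(
  rows=[
    [-1,0,0,1,0],
    [-1,0,0,1,0],
    [-1,0,0,1,0],
  ],
)

```text
time: 7.0
ee_pos: [0.5735, -0.2804, 0.1961]
eef_rot: [0.8, 0.599, 0.034, 0.023]
ft_force: [0.3, -0.1, -0.1]
width: 0.0867
```

```bash
python3 st.py; python3 - <<'E'
from h import *
for k in range(5): camera('wrist')
E
python3 st.py
```

```text
t 7.0 pos [ 0.5735 -0.2804  0.1961] z [ 0.0813  0.0036 -0.9967] yaw 73.75296973640744 F [ 0.2662 -0.0767 -0.1271] [0.0165 0.0705 0.0482] w 0.086651442463487
t 7.25 pos [ 0.5733 -0.2805  0.1978] z [ 0.08    0.0037 -0.9968] yaw 73.74428479371511 F [ 0.1407 -0.7734  1.0937] [-0.0249  0.078   0.0095] w 0.08717568788563944
```

Emit:
carry_out(
  rows=[
    [-1,0,0,-1,0],
    [-1,0,0,-1,0],
    [-1,0,0,-1,0],
    [-1,0,0,-1,0],
  ],
)

```text
time: 7.58
ee_pos: [0.5621, -0.2809, 0.3238]
eef_rot: [0.8, 0.599, 0.032, 0.022]
ft_force: [0.0, -1.0, 1.0]
width: 0.087
```

Emit:
carry_out(
  rows=[
    [-1,0,-1,0,0],
    [-1,0,-1,0,0],
    [-1,0,-1,0,0],
    [-1,0,-1,0,0],
  ],
)

```text
time: 7.92
ee_pos: [0.4511, -0.2516, 0.3309]
eef_rot: [0.8, 0.598, 0.038, 0.034]
ft_force: [-0.8, 1.4, -0.6]
width: 0.0866
```

Emit:
carry_out(
  rows=[
    [-1,0,1,0,0],
    [-1,0,1,0,0],
    [-1,0,1,0,0],
    [-1,0,1,0,0],
  ],
)

```text
time: 8.25
ee_pos: [0.5498, -0.2878, 0.3602]
eef_rot: [0.802, 0.594, 0.057, 0.036]
ft_force: [-0.0, 0.7, 0.8]
width: 0.0873
```

Emit:
carry_out(
  rows=[
    [-1,0,0,0,1],
    [-1,0,0,0,1],
    [-1,0,0,0,1],
    [-1,0,0,0,1],
  ],
)

```text
time: 8.58
ee_pos: [0.5551, -0.2904, 0.369]
eef_rot: [0.895, 0.441, 0.065, 0.03]
ft_force: [-0.1, 0.7, -0.4]
width: 0.0872
```

Emit:
carry_out(
  rows=[
    [-1,0,0,0,-1],
    [-1,0,0,0,-1],
    [-1,0,0,0,-1],
    [-1,0,0,0,-1],
  ],
)

```text
time: 8.92
ee_pos: [0.5549, -0.2927, 0.3797]
eef_rot: [0.804, 0.589, 0.062, 0.046]
ft_force: [-0.2, 0.1, 0.7]
width: 0.087
```

```bash
python3 st.py .5622 -.2776 .050
```

```text
t 8.9167 pos [ 0.5549 -0.2927  0.3797] z [ 0.154  -0.0013 -0.9881] yaw 72.62920491178116 F [-0.2187  0.0585  0.6853] [-0.0676  0.1372 -0.0464] w 0.08704277934042673
delta tool units of 30mm [ 0.0536 -1.5407 10.8968]
```

Emit:
carry_out(
  rows=[
    [-1,0,0,0,0],
    [-1,0,0,0,0],
    [-1,0,0,0,0],
    [-1,0,0,0,0],
  ],
)

```text
time: 9.25
ee_pos: [0.5546, -0.2944, 0.3871]
eef_rot: [0.805, 0.587, 0.065, 0.05]
ft_force: [1.0, -0.7, -0.7]
width: 0.0871
```

```bash
cat > tr.py <<'E'
from h import *
import sys
np.set_printoptions(precision=4,suppress=True)
for k in range(int(sys.argv[1])):
    s=read_state(); T=T_tool()
    print(round(s['time'],3),T[:3,3],T[:2,2],round(np.degrees(np.arctan2(T[1,0],T[0,0])),2),s['joint_positions'],s['joint_vel'])
    if k+1<int(sys.argv[1]): camera('top')
E
python3 tr.py 5
```

```text
9.25 [ 0.5546 -0.2944  0.3871] [ 0.163  -0.0041] 72.39 [-0.1239  0.22    0.7108  1.3594 -0.2277  1.4738  1.8308] [-0.0019 -0.0087  0.006  -0.0099  0.0001  0.0046 -0.0244]
9.3 [ 0.5545 -0.2945  0.3871] [ 0.163  -0.0042] 72.4 [-0.1239  0.22    0.7109  1.3594 -0.2277  1.4737  1.831 ] [-0.0004  0.0057 -0.0014  0.0065  0.0005 -0.0046  0.0146]
9.35 [ 0.5546 -0.2943  0.3866] [ 0.1624 -0.004 ] 72.44 [-0.1239  0.2203  0.7107  1.3598 -0.2278  1.4735  1.8317] [ 0.0014  0.0054 -0.004   0.0089  0.0018 -0.0033  0.0104]
9.4 [ 0.5546 -0.2942  0.3863] [ 0.1619 -0.0039] 72.47 [-0.1239  0.2206  0.7105  1.3602 -0.2277  1.4735  1.8321] [ 0.001   0.007  -0.0017  0.0058  0.0003 -0.0011  0.0065]
9.45 [ 0.5546 -0.2941  0.386 ] [ 0.1615 -0.0037] 72.49 [-0.1239  0.2209  0.7103  1.3604 -0.2278  1.4734  1.8324] [ 0.      0.0033 -0.0011  0.0027  0.0001 -0.0012  0.0063]
```

Emit:
carry_out(
  rows=[
    [-1,0,0,0.5,0],
  ],
)

```text
time: 9.53
ee_pos: [0.5574, -0.2948, 0.3736]
eef_rot: [0.805, 0.588, 0.065, 0.051]
ft_force: [-0.3, -0.3, -1.0]
width: 0.0872
```

```bash
python3 tr.py 5
```

```text
9.533 [ 0.5574 -0.2948  0.3736] [ 0.165  -0.0051] 72.46 [-0.1246  0.2243  0.7084  1.3829 -0.2306  1.4447  1.8347] [-0.0105  0.0712 -0.0366  0.3535 -0.0376 -0.3943  0.0295]
9.583 [ 0.5571 -0.2939  0.3688] [ 0.16   -0.0032] 72.47 [-0.1248  0.2269  0.7072  1.3896 -0.2309  1.4412  1.835 ] [-0.0025  0.0148 -0.0123  0.0117  0.0027  0.0497 -0.0021]
9.633 [ 0.5568 -0.2934  0.3692] [ 0.1587 -0.0025] 72.49 [-0.1249  0.227   0.7071  1.3886 -0.2308  1.4436  1.8349] [-0.0014 -0.0079  0.0027 -0.0332  0.002   0.0339 -0.0015]
9.683 [ 0.5568 -0.2936  0.3702] [ 0.1595 -0.0028] 72.49 [-0.1248  0.2265  0.7073  1.387  -0.2307  1.4447  1.8349] [ 0.0005 -0.0098  0.005  -0.0293  0.0023  0.011   0.0004]
9.733 [ 0.5569 -0.2939  0.371 ] [ 0.1606 -0.0033] 72.49 [-0.1247  0.2261  0.7076  1.3859 -0.2306  1.445   1.8349] [ 0.0015 -0.0059  0.0032 -0.0184  0.0035  0.002   0.0005]
```

Emit:
carry_out(
  rows=[
    [-1,0,-0.5,0,0],
  ],
)

```text
time: 9.82
ee_pos: [0.5442, -0.289, 0.3688]
eef_rot: [0.805, 0.588, 0.064, 0.049]
ft_force: [0.6, -0.5, 0.4]
width: 0.0871
```

```bash
python3 tr.py 5
```

```text
9.817 [ 0.5442 -0.289   0.3688] [ 0.1603 -0.0041] 72.55 [-0.1437  0.1874  0.7067  1.4265 -0.203   1.4329  1.8225] [-0.2403 -0.5407  0.0046  0.5637  0.383  -0.1394 -0.1702]
9.867 [ 0.541  -0.2896  0.3689] [ 0.1596 -0.0038] 72.41 [-0.1448  0.1811  0.7081  1.4319 -0.1992  1.4333  1.821 ] [ 0.019   0.0103  0.0211 -0.0294 -0.0385  0.0221  0.0227]
9.917 [ 0.5417 -0.2897  0.3695] [ 0.161  -0.0033] 72.43 [-0.1441  0.1823  0.7084  1.43   -0.2012  1.4335  1.8221] [ 0.0064  0.0261 -0.004  -0.0338 -0.0352 -0.0018  0.0173]
9.967 [ 0.5425 -0.2895  0.3696] [ 0.1617 -0.0031] 72.47 [-0.1438  0.1834  0.7081  1.4287 -0.2025  1.4334  1.8226] [ 0.0035  0.018  -0.007  -0.0188 -0.0162 -0.0027  0.0084]
10.017 [ 0.5431 -0.2893  0.3695] [ 0.1618 -0.0032] 72.5 [-0.1437  0.1843  0.7077  1.428  -0.2029  1.4332  1.8228] [ 0.0019  0.0144 -0.0078 -0.007  -0.0031 -0.0025  0.0013]
```

Emit:
carry_out(
  rows=[
    [-1,1,0,0,0],
    [-1,1,0,0,0],
    [-1,1,0,0,0],
    [-1,1,0,0,0],
    [-1,0,0,0,0],
    [-1,0,0,0,0],
  ],
)

```text
time: 10.52
ee_pos: [0.5829, -0.1719, 0.3775]
eef_rot: [0.806, 0.586, 0.065, 0.051]
ft_force: [-0.9, -1.0, 0.3]
width: 0.087
```

```bash
python3 tr.py 4
```

```text
10.517 [ 0.5829 -0.1719  0.3775] [ 0.1649 -0.0048] 72.3 [-0.3164  0.1411  0.6259  1.4429 -0.1277  1.4245  1.5648] [-0.0533  0.0172 -0.0333 -0.0228 -0.0227  0.0036 -0.026 ]
10.567 [ 0.5832 -0.1712  0.3773] [ 0.1649 -0.0041] 72.35 [-0.3165  0.1415  0.6252  1.4428 -0.1284  1.4245  1.5649] [ 0.0164 -0.0009  0.0119  0.0094 -0.0009 -0.0015  0.0095]
10.617 [ 0.5827 -0.1724  0.3772] [ 0.1647 -0.0047] 72.25 [-0.3155  0.1413  0.6262  1.4433 -0.128   1.4244  1.5652] [ 0.0169 -0.0054  0.0225  0.0078  0.0094 -0.0015  0.0024]
10.667 [ 0.5822 -0.1735  0.3772] [ 0.1644 -0.0053] 72.16 [-0.3148  0.141   0.6271  1.4437 -0.1277  1.4244  1.5653] [ 0.0138 -0.0068  0.0156  0.0084  0.0069 -0.0014 -0.0033]
```

Emit:
carry_out(
  rows=[
    [-1,0,-0.3,0,0],
    [-1,0,-0.3,0,0],
    [-1,0,-0.3,0,0],
    [-1,0,-0.3,0,0],
    [-1,0,-0.3,0,0],
    [-1,0,-0.3,0,0],
  ],
)

```text
time: 11.17
ee_pos: [0.5252, -0.1623, 0.3673]
eef_rot: [0.81, 0.581, 0.064, 0.051]
ft_force: [0.8, -0.1, 0.1]
width: 0.087
```

```bash
python3 tr.py 4
```

```text
11.167 [ 0.5252 -0.1623  0.3673] [ 0.1631 -0.0089] 71.53 [-0.3627 -0.0217  0.5942  1.6006 -0.017   1.3975  1.4789] [-0.0701 -0.3421 -0.0972  0.3133  0.2207 -0.0335 -0.1891]
11.217 [ 0.5239 -0.1624  0.3673] [ 0.1629 -0.0083] 71.48 [-0.3628 -0.0247  0.594   1.6028 -0.0158  1.3981  1.4777] [ 0.0094  0.0345  0.0143 -0.0424 -0.0382  0.0057  0.0377]
11.267 [ 0.525  -0.1624  0.3676] [ 0.1637 -0.0079] 71.54 [-0.3626 -0.0227  0.5944  1.6007 -0.0176  1.3978  1.4794] [ 0.0015  0.0385  0.0019 -0.037  -0.0287 -0.0063  0.0252]
11.317 [ 0.5258 -0.1621  0.3677] [ 0.1641 -0.008 ] 71.57 [-0.3625 -0.0209  0.5944  1.5991 -0.0187  1.3976  1.4802] [ 0.0017  0.0311 -0.0019 -0.0276 -0.0138 -0.0039  0.0074]
```

Emit:
carry_out(
  rows=[
    [-1,0,0,0.3,0],
    [-1,0,0,0.3,0],
    [-1,0,0,0.3,0],
    [-1,0,0,0.3,0],
    [-1,0,0,0.3,0],
    [-1,0,0,0.3,0],
  ],
)

```text
time: 11.82
ee_pos: [0.5361, -0.1639, 0.3098]
eef_rot: [0.81, 0.581, 0.065, 0.052]
ft_force: [0.2, 0.6, 0.2]
width: 0.0872
```

```bash
python3 tr.py 4
```

```text
11.817 [ 0.5361 -0.1639  0.3098] [ 0.1654 -0.0089] 71.49 [-0.3538  0.0185  0.6024  1.6864 -0.0443  1.2768  1.5012] [ 0.0178  0.1041  0.0164  0.1712 -0.065  -0.2463  0.0527]
11.867 [ 0.5356 -0.1636  0.3077] [ 0.1627 -0.0088] 71.5 [-0.3538  0.0201  0.6023  1.6892 -0.0447  1.2754  1.5015] [-0.0045 -0.0077 -0.0066 -0.0158  0.0109  0.0513 -0.0113]
11.917 [ 0.5354 -0.1635  0.3089] [ 0.1628 -0.0087] 71.5 [-0.3539  0.0192  0.6022  1.6875 -0.0442  1.2778  1.501 ] [-0.0018 -0.0213  0.0018 -0.0399  0.0087  0.0318 -0.0077]
11.967 [ 0.5357 -0.1637  0.3102] [ 0.1643 -0.0088] 71.49 [-0.3539  0.0182  0.6022  1.6858 -0.0438  1.2788  1.5008] [-0.0023 -0.0173  0.0017 -0.0303  0.0033  0.0116 -0.0011]
```

Emit:
carry_out(
  rows=[
    [-1,0,-0.4,-0.1,0],
    [-1,0,-0.4,-0.1,0],
    [-1,0,-0.4,-0.1,0],
    [-1,0,-0.4,-0.1,0],
    [-1,0,-0.4,-0.1,0],
    [-1,0,-0.4,-0.1,0],
    [-1,0,-0.4,-0.1,0],
  ],
)

```text
time: 12.55
ee_pos: [0.4531, -0.1369, 0.3204]
eef_rot: [0.81, 0.58, 0.065, 0.054]
ft_force: [-0.4, 0.6, 0.3]
width: 0.0868
```

```bash
python3 tr.py 3
```

```text
12.55 [ 0.4531 -0.1369  0.3204] [ 0.1678 -0.012 ] 71.41 [-0.3772 -0.229   0.5028  1.8526  0.104   1.3219  1.3495] [ 0.0142 -0.4254 -0.2155  0.2653  0.2041  0.1159 -0.2463]
12.6 [ 0.4518 -0.1366  0.3208] [ 0.168  -0.0113] 71.4 [-0.377  -0.2328  0.5015  1.8543  0.105   1.3237  1.3479] [ 0.0002  0.0459  0.0293 -0.0375 -0.0356 -0.0283  0.0478]
12.65 [ 0.4529 -0.1368  0.3208] [ 0.1689 -0.011 ] 71.43 [-0.377  -0.2303  0.5028  1.8527  0.1035  1.3221  1.35  ] [-0.0019  0.0481  0.0199 -0.0252 -0.0208 -0.029   0.0301]
```

Emit:
carry_out(
  rows=[
    [-1,0,-0.3,-0.1,0],
    [-1,0,-0.3,-0.1,0],
    [-1,0,-0.2,-0.1,0],
  ],
)

```text
time: 12.9
ee_pos: [0.4297, -0.1293, 0.3266]
eef_rot: [0.81, 0.58, 0.066, 0.054]
ft_force: [0.4, -0.2, -0.6]
width: 0.0871
```

```bash
python3 tr.py 3
```

```text
12.9 [ 0.4297 -0.1293  0.3266] [ 0.1706 -0.0113] 71.42 [-0.3714 -0.2969  0.4652  1.8883  0.1312  1.3488  1.3124] [ 0.0224 -0.2034 -0.1205  0.0821  0.0764  0.1063 -0.1094]
12.95 [ 0.4293 -0.1291  0.3272] [ 0.1712 -0.0109] 71.42 [-0.3713 -0.2987  0.4645  1.8884  0.1315  1.3498  1.3118] [-0.0028  0.0228  0.0164 -0.016  -0.0147 -0.0246  0.0248]
13.0 [ 0.4299 -0.1293  0.327 ] [ 0.1716 -0.011 ] 71.44 [-0.3714 -0.2973  0.4652  1.8879  0.1309  1.3487  1.3127] [-0.0034  0.0252  0.0115 -0.0046 -0.0069 -0.0206  0.0142]
```

Emit:
carry_out(
  rows=[
    [-1,0,-0.3,0,0],
    [-1,0,-0.3,0,0],
    [-1,0,-0.3,0,0],
    [-1,0,-0.2,0,0],
    [-1,0,-0.2,0,0],
    [-1,0,-0.2,0,0],
  ],
)

```text
time: 13.5
ee_pos: [0.3849, -0.1138, 0.3183]
eef_rot: [0.81, 0.58, 0.066, 0.055]
ft_force: [-0.5, 0.1, -0.6]
width: 0.087
```

```bash
python3 tr.py 2
```

```text
13.5 [ 0.3849 -0.1138  0.3183] [ 0.1709 -0.0118] 71.43 [-0.3493 -0.4147  0.392   1.986   0.1652  1.3705  1.2497] [ 0.0634 -0.1921 -0.138   0.1571  0.0327  0.0406 -0.0846]
13.55 [ 0.3842 -0.1135  0.3182] [ 0.1705 -0.0113] 71.43 [-0.3489 -0.4162  0.3911  1.9872  0.1651  1.3712  1.2493] [-0.0057  0.026   0.0198 -0.0276 -0.0066 -0.0109  0.0196]
```

Emit:
carry_out(
  rows=[
    [-1,0,-0.2,0,0],
    [-1,0,-0.2,0,0],
    [-1,0,-0.2,0,0],
    [-1,0,-0.2,0,0],
    [-1,0,-0.2,0,0],
    [-1,0,-0.2,0,0],
  ],
)

```text
time: 14.05
ee_pos: [0.3478, -0.1006, 0.3118]
eef_rot: [0.81, 0.581, 0.067, 0.055]
ft_force: [-0.3, 0.4, 0.3]
width: 0.087
```

```bash
python3 tr.py 2
```

```text
14.05 [ 0.3478 -0.1006  0.3118] [ 0.1712 -0.0112] 71.49 [-0.2244 -0.4867  0.2665  2.0574  0.133   1.3841  1.2537] [ 0.541  -0.0811 -0.4304  0.1307 -0.201  -0.0018  0.1542]
14.1 [ 0.3471 -0.1002  0.3116] [ 0.1706 -0.0108] 71.52 [-0.221  -0.4874  0.2636  2.0586  0.1314  1.3846  1.2549] [-0.0399  0.0149  0.0432 -0.0205  0.0314 -0.0058 -0.0254]
```

Emit:
carry_out(
  rows=[
    [-1,0,-0.2,0,0],
    [-1,0,-0.2,0,0],
    [-1,0,-0.2,0,0],
    [-1,0,-0.2,0,0],
  ],
)

```text
time: 14.43
ee_pos: [0.3239, -0.0914, 0.3075]
eef_rot: [0.809, 0.582, 0.067, 0.055]
ft_force: [-0.3, -0.8, 1.0]
width: 0.087
```

```bash
python3 tr.py 2
```

```text
14.433 [ 0.3239 -0.0914  0.3075] [ 0.1715 -0.0107] 71.64 [ 0.1379 -0.4975  0.0111  2.0926 -0.0096  1.3745  1.3959] [ 1.5849 -0.0236 -1.0741  0.0802 -0.6311 -0.0351  0.6746]
14.483 [ 0.3228 -0.0928  0.3073] [ 0.171  -0.0114] 71.35 [ 0.1544 -0.498   0.0036  2.0935 -0.0142  1.3746  1.4008] [-0.1672  0.0066  0.1362 -0.0143  0.1138  0.0049 -0.1151]
```

Emit:
carry_out(
  rows=[
    [-1,0,-0.2,0,0],
    [-1,0,-0.2,0,0],
    [-1,0,-0.2,0,0],
    [-1,0,-0.2,0,0],
  ],
)

```text
time: 14.82
ee_pos: [0.3152, -0.0903, 0.3048]
eef_rot: [0.811, 0.58, 0.063, 0.052]
ft_force: [-0.3, -0.2, -0.1]
width: 0.0873
```

```bash
python3 tr.py 2
```

```text
14.817 [ 0.3152 -0.0903  0.3048] [ 0.1619 -0.0106] 71.34 [ 0.4252 -0.4992 -0.1748  2.0959 -0.1176  1.3792  1.5196] [-0.0579  0.0052  0.049   0.0222  0.0377  0.0269 -0.046 ]
14.867 [ 0.315  -0.0903  0.3046] [ 0.1612 -0.0102] 71.35 [ 0.4222 -0.499  -0.1727  2.0962 -0.1166  1.3795  1.5186] [-0.0533  0.0039  0.028   0.0001  0.0083 -0.0059 -0.0076]
```

Emit:
carry_out(
  rows=[
    [-1,0,-0.4,0,0],
    [-1,0,-0.4,0,0],
    [-1,0,-0.4,0,0],
    [-1,0,-0.4,0,0],
    [-1,0,-0.4,0,0],
    [-1,0,-0.4,0,0],
  ],
)

```text
time: 15.37
ee_pos: [0.298, -0.0822, 0.2917]
eef_rot: [0.81, 0.583, 0.047, 0.029]
ft_force: [0.4, 0.4, 0.2]
width: 0.0866
```

```bash
python3 tr.py 2
```

```text
15.367 [ 0.298  -0.0822  0.2917] [0.1104 0.0083] 71.64 [ 0.4157 -0.4989 -0.1749  2.1178 -0.1211  1.412   1.5185] [-0.0102 -0.     -0.0066  0.0406 -0.0106  0.0715 -0.0008]
15.417 [ 0.2977 -0.082   0.2913] [0.1093 0.0087] 71.64 [ 0.4159 -0.4989 -0.1752  2.1184 -0.1212  1.4126  1.5185] [ 0.0075  0.0005 -0.0023 -0.0062  0.0021 -0.0169  0.0001]
```

Emit:
carry_out(
  rows=[
    [-1,0,-0.4,0,0],
    [-1,0,-0.4,0,0],
    [-1,0,-0.4,0,0],
    [-1,0,-0.4,0,0],
    [-1,0,-0.4,0,0],
    [-1,0,-0.4,0,0],
    [-1,0,-0.4,0,0],
    [-1,0,-0.4,0,0],
    [-1,0,-0.4,0,0],
    [-1,0,-0.4,0,0],
  ],
)

```text
time: 16.25
ee_pos: [0.2677, -0.071, 0.2768]
eef_rot: [0.811, 0.585, 0.02, -0.009]
ft_force: [0.2, -0.6, -0.4]
width: 0.0871
```

```bash
python3 tr.py 2
```

```text
16.25 [ 0.2677 -0.071   0.2768] [0.0219 0.0373] 71.63 [ 0.4118 -0.499  -0.1781  2.1445 -0.127   1.4783  1.5157] [-0.0068 -0.0001 -0.0015  0.0241 -0.0081  0.0893 -0.0055]
16.3 [ 0.2673 -0.0708  0.2766] [0.0209 0.0376] 71.63 [ 0.4118 -0.499  -0.1781  2.1449 -0.1271  1.479   1.5157] [ 0.0005 -0.002   0.0014 -0.004   0.0021 -0.0167  0.0005]
```

Emit:
carry_out(
  rows=[
    [-1,0,0.4,-0.1,0],
    [-1,0,0.4,-0.1,0],
    [-1,0,0.4,-0.1,0],
    [-1,0,0.4,-0.1,0],
    [-1,0,0.4,-0.1,0],
    [-1,0,0.4,-0.1,0],
    [-1,0,0.4,-0.1,0],
    [-1,0,0.4,-0.1,0],
  ],
)

```text
time: 16.97
ee_pos: [0.3602, -0.103, 0.3019]
eef_rot: [0.811, 0.585, 0.019, -0.009]
ft_force: [1.3, 0.5, -0.1]
width: 0.087
```

Emit:
carry_out(
  rows=[
    [-1,0.5,-0.1,0,0],
    [-1,0.5,-0.2,0,0],
    [-1,0.5,-0.2,0,0],
    [-1,0.5,-0.2,0,0],
    [-1,0.5,-0.2,0,0],
    [-1,0.5,-0.2,0,0],
    [-1,0.5,-0.3,0,0],
    [-1,0.5,-0.3,0,0],
    [-1,0.5,-0.4,0,0],
    [-1,0.5,-0.4,0,0],
    [-1,0.5,-0.4,0,0],
    [-1,0.5,-0.4,0,0],
    [-1,0.5,-0.4,0,0],
    [-1,0.5,-0.5,0,0],
    [-1,0.5,-0.5,0,0],
  ],
)

```text
time: 18.22
ee_pos: [0.2977, 0.1632, 0.3103]
eef_rot: [0.813, 0.582, 0.018, -0.011]
ft_force: [0.0, -0.3, 0.5]
width: 0.0875
```

```bash
python3 tr.py 2
```

```text
18.217 [0.2977 0.1632 0.3103] [0.0162 0.0392] 71.22 [ 0.2279 -0.4129 -0.5975  1.9738 -0.2604  1.4891  0.9283] [-0.1644 -0.1232 -0.4099 -0.0284 -0.1901  0.0322 -0.5371]
18.267 [0.2961 0.1667 0.3107] [0.0167 0.0396] 71.46 [ 0.2258 -0.4146 -0.6035  1.9727 -0.2633  1.4896  0.9248] [ 0.0128  0.008   0.0474 -0.004   0.0337 -0.0059  0.0952]
```

Emit:
carry_out(
  rows=[
    [-1,0.14,-0.56,0,0],
    [-1,0.14,-0.56,0,0],
    [-1,0.14,-0.56,0,0],
    [-1,0.14,-0.56,0,0],
    [-1,0.14,-0.56,0,0],
    [-1,0.14,-0.56,0,0],
    [-1,0.14,-0.56,0,0],
    [-1,0.14,-0.56,0,0],
    [-1,0,-0.3,0,0],
  ],
)

```text
time: 19.02
ee_pos: [0.1662, 0.2468, 0.3123]
eef_rot: [0.812, 0.583, 0.02, -0.01]
ft_force: [0.6, -0.2, 0.6]
width: 0.0867
```

Emit:
carry_out(
  rows=[
    [-1,-0.4,-0.08,0,0],
    [-1,-0.4,-0.08,0,0],
    [-1,-0.4,-0.08,0,0],
    [-1,-0.4,-0.08,0,0],
  ],
)

```text
time: 19.35
ee_pos: [0.1595, 0.2341, 0.3127]
eef_rot: [0.811, 0.585, 0.011, -0.006]
ft_force: [-0.9, 0.3, 0.4]
width: 0.0872
```

```bash
python3 tr.py 2
```

```text
19.35 [0.1595 0.2341 0.3127] [0.0103 0.0232] 71.61 [-0.8727 -0.499  -0.1663  2.0711 -0.0827  1.5385  0.2313] [ 0.1853  0.002  -0.0928  0.0003 -0.069   0.0967  0.1382]
19.4 [0.1595 0.2338 0.3127] [0.0095 0.0227] 71.6 [-0.8667 -0.499  -0.1696  2.071  -0.0848  1.5392  0.2344] [ 0.0915  0.0008 -0.0506 -0.0042 -0.0209 -0.0174  0.0196]
```

Three more of those rows should bring it upright.

Emit:
carry_out(
  rows=[
    [-1,-0.4,-0.08,0,0],
    [-1,-0.4,-0.08,0,0],
    [-1,-0.4,-0.08,0,0],
  ],
)

```text
time: 19.65
ee_pos: [0.1573, 0.224, 0.312]
eef_rot: [0.811, 0.585, -0.003, -0.002]
ft_force: [-0.1, -0.7, 0.6]
width: 0.087
```

Emit:
carry_out(
  rows=[
    [-1,0.1,0.5,0,0],
    [-1,0,0.6,0,0],
    [-1,-0.1,0.6,0,0],
    [-1,-0.2,0.6,0,0],
    [-1,-0.2,0.6,0,0],
    [-1,-0.3,0.5,0,0],
    [-1,-0.4,0.5,0,0],
    [-1,-0.4,0.5,0,0],
    [-1,-0.4,0.5,0,0],
    [-1,-0.5,0.4,0,0],
    [-1,-0.5,0.4,0,0],
    [-1,-0.5,0.4,0,0],
    [-1,-0.5,0.4,0,0],
    [-1,-0.5,0.4,0,0],
    [-1,-0.5,0.4,0,0],
    [-1,-0.5,0.4,0,0],
    [-1,-0.5,0.4,0,0],
    [-1,-0.5,0.4,0,0],
  ],
)

```text
time: 21.15
ee_pos: [0.3414, -0.0676, 0.3133]
eef_rot: [0.822, 0.57, -0.005, 0.0]
ft_force: [0.2, -0.1, -0.3]
width: 0.0868
```

```bash
python3 tr.py 2; python3 st.py .5622 -.2776 .30
```

```text
21.15 [ 0.3414 -0.0676  0.3133] [-0.0089 -0.0063] 69.44 [-0.6158 -0.4362  0.4849  1.9807  0.203   1.5623  1.0379] [ 0.0949  0.1227  0.513  -0.1692  0.1562 -0.0411  0.5549]
21.2 [ 0.342  -0.071   0.3135] [-0.0082 -0.0066] 69.22 [-0.6143 -0.4358  0.4911  1.9789  0.2056  1.5618  1.0414] [-0.0108 -0.0131 -0.054   0.0161 -0.0288  0.0075 -0.0989]
t 21.2 pos [ 0.342  -0.071   0.3135] z [-0.0082 -0.0066 -0.9999] yaw 69.21947378960878 F [-1.2764 -2.911   0.0848] [-0.1452  0.0715  0.0731] w 0.08697979414769447
delta tool units of 30mm [-3.8303  9.307   0.4345]
```

Emit:
carry_out(
  rows=[
    [-1,-0.22,0.5,0,-0.04],
    [-1,-0.22,0.5,0,-0.04],
    [-1,-0.22,0.5,0,-0.04],
    [-1,-0.22,0.5,0,-0.04],
    [-1,-0.22,0.5,0,-0.04],
    [-1,-0.22,0.5,0,-0.04],
    [-1,-0.22,0.5,0,-0.04],
    [-1,-0.22,0.5,0,-0.04],
    [-1,-0.22,0.5,0,-0.04],
    [-1,-0.22,0.5,0,-0.04],
    [-1,-0.22,0.5,0,-0.04],
    [-1,-0.22,0.5,0,-0.04],
    [-1,-0.22,0.5,0,-0.04],
    [-1,-0.22,0.5,0,-0.04],
    [-1,-0.22,0.5,0,-0.04],
    [-1,-0.22,0.5,0,-0.04],
    [-1,-0.22,0.5,0,-0.04],
    [-1,-0.1,0.3,0,-0.04],
  ],
)

```text
time: 22.7
ee_pos: [0.5499, -0.2986, 0.3114]
eef_rot: [0.814, 0.581, -0.003, -0.004]
ft_force: [-1.2, -0.3, 1.6]
width: 0.0869
```

```bash
python3 tr.py 3; python3 st.py .5622 -.2776 .15
```

```text
22.7 [ 0.5499 -0.2986  0.3114] [-0.0102  0.0024] 71.06 [-0.2592  0.4334  0.9703  1.3678 -0.3497  1.5308  1.9234] [ 0.3664  0.3268 -0.1097 -0.3381 -0.2353  0.1138  0.1814]
22.75 [ 0.5503 -0.2992  0.3109] [-0.0107  0.0018] 71.05 [-0.2577  0.4353  0.9699  1.3667 -0.3503  1.5305  1.9239] [-0.0537 -0.0501  0.012   0.0492  0.0567 -0.0183 -0.0493]
22.8 [ 0.5495 -0.2986  0.3112] [-0.011   0.0016] 71.01 [-0.2604  0.4326  0.9705  1.3691 -0.348   1.5302  1.9219] [-0.0475 -0.0502  0.0145  0.0365  0.0332 -0.0036 -0.0285]
t 22.8 pos [ 0.5495 -0.2986  0.3112] z [-0.011   0.0016 -0.9999] yaw 71.00525484045056 F [-0.5408 -0.1807 -0.3456] [ 0.0309 -0.0042 -0.0054] w 0.08682739494886929
delta tool units of 30mm [0.8099 0.2329 5.3694]
```

Emit:
carry_out(
  rows=[
    [-1,0.06,0.02,0.3,-0.02],
    [-1,0.06,0.02,0.3,-0.02],
    [-1,0.06,0.02,0.3,-0.02],
    [-1,0.06,0.02,0.3,-0.02],
    [-1,0.06,0.02,0.3,-0.02],
    [-1,0.06,0.02,0.3,-0.02],
    [-1,0.06,0.02,0.3,-0.02],
    [-1,0.06,0.02,0.3,-0.02],
    [-1,0.06,0.02,0.3,-0.02],
    [-1,0.06,0.02,0.3,-0.02],
    [-1,0.06,0,0.3,-0.02],
    [-1,0.06,0,0.3,-0.02],
    [-1,0.06,0,0.3,-0.02],
    [-1,0.06,0,0.3,-0.02],
    [-1,0,0,0.3,-0.02],
    [-1,0,0,0.3,-0.02],
    [-1,0,0,0.3,-0.02],
    [-1,0,0,0.3,0],
  ],
)

```text
time: 24.3
ee_pos: [0.5604, -0.2719, 0.1322]
eef_rot: [0.805, 0.594, -0.002, -0.005]
ft_force: [1.0, -0.0, -0.1]
width: 0.0873
```

```bash
python3 tr.py 3; python3 st.py .5622 -.2776 .052; python3 - <<'E'
from h import *
np.set_printoptions(precision=4,suppress=True)
T=T_tool(); a=camera('wrist'); np.save('T5.npy',T)
u=proj('wrist',np.array([.5622,-.2776,.0535]),T); print(u)
x,y=int(u[0])-100,max(0,int(u[1])-100); print(x,y)
cv2.imwrite('pics/v5.png',cv2.resize(a[y:y+200,x:x+200],(560,560),interpolation=2))
for q in('cap','cap_grip'):
    for r in pinpoint(q,'wrist')[:3]: print(q,r['conf'],r['xy'],ray('wrist',r['xy'],0 if q=='cap' else .0425,T))
E
```

```text
24.3 [ 0.5604 -0.2719  0.1322] [-0.0101  0.0056] 72.85 [-0.2713  0.5433  0.8821  1.6202 -0.4416  1.2027  1.9787] [ 0.0525  0.1153 -0.0789  0.119  -0.098  -0.2064  0.064 ]
24.35 [ 0.5595 -0.2713  0.1303] [-0.0125  0.0064] 72.85 [-0.2709  0.545   0.8809  1.6224 -0.4422  1.2016  1.9791] [-0.0072 -0.0081  0.0045 -0.01    0.0185  0.0451 -0.0149]
24.4 [ 0.5596 -0.2714  0.1313] [-0.0125  0.0064] 72.84 [-0.2712  0.5441  0.8815  1.6211 -0.4414  1.2035  1.9784] [-0.0042 -0.0195  0.0166 -0.0279  0.0115  0.0271 -0.0084]
t 24.4 pos [ 0.5596 -0.2714  0.1313] z [-0.0125  0.0064 -0.9999] yaw 72.84179866318418 F [-0.0024  0.0932 -0.2104] [ 0.0285 -0.0006 -0.0684] w 0.08676878764923035
delta tool units of 30mm [-0.1798  0.1801  2.6416]
[269.6832 231.9778]
169 131
cap 0.68 [142.5, 234.4] [ 0.5489 -0.3852  0.    ]
cap 0.59 [205.8, 72.6] [ 0.4458 -0.292   0.    ]
cap 0.56 [273.0, 214.4] [ 0.5645 -0.2767  0.    ]
cap_grip 0.96 [191.4, 59.1] [ 0.4432 -0.2917  0.0425]
cap_grip 0.8 [123.4, 256.8] [ 0.5523 -0.3844  0.0425]
cap_grip 0.58 [268.5, 227.7] [ 0.5622 -0.2787  0.0425]
```

View pics/v5.png

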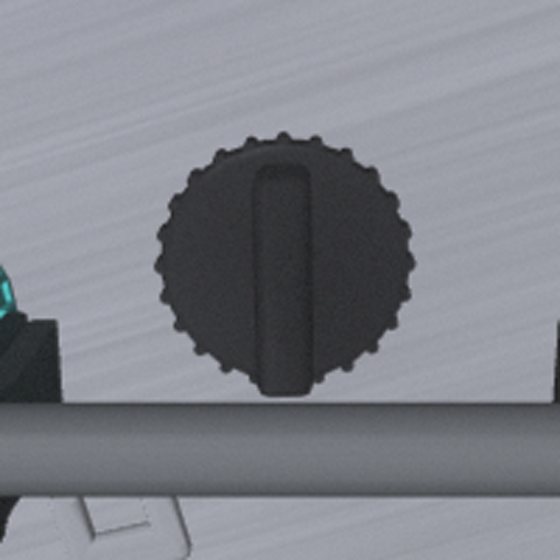

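Emit:
carry_out(
  rows=[
    [-0.3,-0.02,0.02,0.3,0],
    [-0.3,-0.02,0.02,0.3,0],
    [-0.3,-0.02,0.02,0.3,0],
    [-0.3,-0.02,0.02,0.3,0],
    [-0.3,-0.02,0.02,0.3,0],
    [-0.3,-0.02,0.02,0.3,0],
    [-0.3,-0.02,0.02,0.3,0],
    [-0.3,-0.02,0.02,0.2,0],
    [-0.3,-0.02,0.02,0.1,0],
  ],
)

```text
time: 25.3
ee_pos: [0.5644, -0.2795, 0.055]
eef_rot: [0.805, 0.594, -0.002, -0.004]
ft_force: [0.0, -0.6, -0.3]
width: 0.0568
```

```bash
python3 tr.py 4; python3 st.py .5622 -.2776 .049
```

```text
25.3 [ 0.5644 -0.2795  0.055 ] [-0.0077  0.0048] 72.83 [-0.2118  0.641   0.8176  1.6614 -0.5183  1.0792  2.034 ] [ 0.0489  0.0714 -0.0412  0.0011 -0.046  -0.0534  0.0346]
25.35 [ 0.5642 -0.2795  0.0546] [-0.0083  0.0049] 72.83 [-0.2116  0.6415  0.8174  1.6616 -0.5183  1.0792  2.0341] [-0.0081 -0.0173  0.0112 -0.0075  0.013   0.0201 -0.0104]
25.4 [ 0.5644 -0.2796  0.0555] [-0.0077  0.0047] 72.82 [-0.212   0.6405  0.8181  1.661  -0.5178  1.08    2.0336] [-0.0065 -0.0174  0.0117 -0.0132  0.0086  0.0089 -0.005 ]
25.45 [ 0.5648 -0.2798  0.0562] [-0.0068  0.0044] 72.82 [-0.2123  0.6397  0.8186  1.6605 -0.5176  1.0803  2.0334] [-0.0046 -0.0134  0.0062 -0.0081  0.0023  0.0052 -0.0013]
t 25.45 pos [ 0.5648 -0.2798  0.0562] z [-0.0068  0.0044 -1.    ] yaw 72.8225035882325 F [-0.1232  0.1113  0.1475] [ 0.0044  0.0001 -0.0209] w 0.0564154600940735
delta tool units of 30mm [ 0.0428 -0.101   0.2415]
```

Emit:
carry_out(
  rows=[
    [-0.3,0.03,-0.06,0.14,0],
    [-0.3,0.01,-0.04,0.12,0],
    [1,0,0,0.02,0],
    [1,0,0,0.02,0],
    [1,0,0,0,0],
    [1,0,0,0,0],
    [1,0,0,0,0],
    [1,0,0,0,0],
    [1,0,0,0,0],
    [1,0,0,0,0],
  ],
  force=35,
)

```text
time: 26.28
ee_pos: [0.5633, -0.2778, 0.0487]
eef_rot: [0.805, 0.594, -0.0, -0.002]
ft_force: [-0.2, 0.1, -1.6]
width: 0.0139
```

```bash
python3 tr.py 3; python3 st.py
```

```text
26.283 [ 0.5633 -0.2778  0.0487] [-0.003   0.0035] 72.85 [-0.2136  0.6419  0.8135  1.6747 -0.5239  1.0609  2.0377] [-0.0018  0.0011 -0.0016  0.002   0.0002  0.0003 -0.0012]
26.333 [ 0.5633 -0.2778  0.0487] [-0.0031  0.0036] 72.85 [-0.2136  0.6419  0.8135  1.6747 -0.5239  1.0609  2.0377] [ 0.0025 -0.0005  0.001  -0.0007 -0.0003  0.0002  0.0006]
26.383 [ 0.5633 -0.2778  0.0487] [-0.003   0.0036] 72.85 [-0.2136  0.6419  0.8135  1.6747 -0.5239  1.0609  2.0377] [ 0.0006  0.     -0.0001 -0.0001  0.0002  0.0002  0.0006]
t 26.3833 pos [ 0.5633 -0.2778  0.0487] z [-0.003   0.0036 -1.    ] yaw 72.84731305995213 F [ 0.0424 -0.381  -0.477 ] [-0.0215  0.038  -0.0025] w 0.013655199678817447
```

Emit:
carry_out(
  rows=[
    [1,0,0,-0.3,0],
    [1,0,0,-0.5,0],
    [1,0,0,-0.5,0],
    [1,0,0,-0.5,0],
    [1,0,0,-0.5,0],
    [1,0,0,-0.5,0],
    [1,0,0,-0.5,0],
    [1,0,0,-0.5,0],
    [1,0,0,-0.5,0],
    [1,0,0,-0.5,0],
    [1,0,0,-0.5,0],
    [1,0,0,-0.5,0],
    [1,0,0,-0.5,0],
    [1,0,0,-0.5,0],
    [1,0,0,-0.5,0],
    [1,0,0,-0.5,0],
    [1,0,0,-0.5,0],
    [1,0,0,-0.5,0],
    [1,0,0,-0.3,0],
  ],
)

```text
time: 27.97
ee_pos: [0.5571, -0.2815, 0.3567]
eef_rot: [0.807, 0.59, 0.002, 0.0]
ft_force: [0.1, 0.1, -1.8]
width: 0.0142
```

```bash
python3 tr.py 3; python3 st.py .607 .006 .32
```

```text
27.967 [ 0.5571 -0.2815  0.3567] [0.0026 0.0016] 72.3 [-0.2826  0.4093  0.9767  1.2957 -0.3392  1.6046  1.9031] [ 0.0406 -0.0262  0.0249 -0.2235  0.011   0.2317 -0.0233]
28.017 [ 0.5574 -0.2819  0.3582] [0.0045 0.0008] 72.29 [-0.2823  0.4086  0.9774  1.2934 -0.3392  1.6053  1.9032] [ 0.0017  0.0093 -0.0069  0.0452 -0.0045 -0.0623  0.0077]
28.067 [ 0.5575 -0.2818  0.3563] [0.0036 0.0011] 72.3 [-0.2823  0.4095  0.9766  1.2962 -0.3395  1.6027  1.9035] [-0.0006  0.0219 -0.0187  0.0563 -0.0053 -0.0355  0.0055]
t 28.0667 pos [ 0.5575 -0.2818  0.3563] z [ 0.0036  0.0011 -1.    ] yaw 72.30439438303506 F [-0.9632 -0.0374 -3.141 ] [-0.0109  0.0224  0.0012] w 0.013413741203877505
delta tool units of 30mm [ 9.639  -1.347   1.2269]
```

Emit:
carry_out(
  rows=[
    [1,0.3,-0.06,0,0],
    [1,0.48,-0.06,0,0],
    [1,0.48,-0.06,0,0],
    [1,0.48,-0.06,0,0],
    [1,0.48,-0.06,0,0],
    [1,0.48,-0.06,0,0],
    [1,0.48,-0.06,0,0],
    [1,0.48,-0.06,0,0],
    [1,0.48,-0.06,0,0],
    [1,0.48,-0.06,0,0],
    [1,0.48,-0.06,0,0],
    [1,0.48,-0.06,0,0],
    [1,0.48,-0.06,0,0],
    [1,0.48,-0.06,0,0],
    [1,0.48,-0.06,0,0],
    [1,0.48,-0.06,0,0],
    [1,0.48,-0.06,0,0],
    [1,0.48,-0.06,0,0],
    [1,0.48,-0.06,0,0],
    [1,0.3,-0.06,0,0],
  ],
)

```text
time: 29.73
ee_pos: [0.6004, 0.021, 0.3374]
eef_rot: [0.807, 0.59, -0.009, -0.01]
ft_force: [-0.0, 0.9, -1.8]
width: 0.0137
```

Emit:
carry_out(
  rows=[
    [1,0,0,0,-0.5],
    [1,0,0,0,-0.5],
    [1,0,0,0,-0.5],
    [1,0,0,0,-0.5],
    [1,0,0,0,-0.5],
    [1,0,0,0,-0.5],
    [1,0,0,0,-0.5],
    [1,0,0,0,-0.5],
    [1,0,0,0,-0.5],
    [1,0,0,0,-0.5],
  ],
)

```text
time: 30.57
ee_pos: [0.5995, 0.0293, 0.3336]
eef_rot: [0.651, 0.759, -0.009, -0.013]
ft_force: [-0.4, -0.6, -0.9]
width: 0.0138
```

```bash
python3 tr.py 3; python3 st.py .607 .006 .29
```

```text
30.567 [0.5995 0.0293 0.3336] [-0.0317  0.0039] 98.68 [-0.7393  0.332   0.823   1.3755 -0.2434  1.5687  1.7865] [ 0.0586 -0.0189 -0.096   0.0029  0.0388 -0.0077  0.5076]
30.617 [0.5994 0.0293 0.3336] [-0.0317  0.0039] 98.87 [-0.739   0.3319  0.8225  1.3755 -0.2431  1.5687  1.7896] [-0.0045  0.0013  0.0106 -0.0013 -0.007   0.0025 -0.1003]
30.667 [0.5994 0.0292 0.3336] [-0.0317  0.0041] 98.61 [-0.7392  0.332   0.823   1.3755 -0.2434  1.5688  1.7853] [-0.0032  0.0017  0.01   -0.001  -0.006   0.0022 -0.0598]
t 30.6667 pos [0.5994 0.0292 0.3336] z [-0.0317  0.0041 -0.9995] yaw 98.6089685845252 F [-0.7745  0.9802 -1.7786] [ 0.0513 -0.03    0.0287] w 0.013835729423333781
delta tool units of 30mm [-0.8163  0.1773  1.441 ]
```

Emit:
carry_out(
  rows=[
    [1,-0.2,0.04,0,-0.1],
    [1,-0.2,0.05,0,-0.1],
    [1,-0.2,0.05,0,-0.05],
    [1,-0.15,0.05,0,0],
    [1,0,0,0.8,0],
    [1,0,0,0.8,0],
  ],
)

```text
time: 31.17
ee_pos: [0.6105, 0.0041, 0.2883]
eef_rot: [0.646, 0.764, -0.006, -0.01]
ft_force: [0.3, -0.7, -2.8]
width: 0.0134
```

```bash
python3 tr.py 5; python3 st.py .607 .006 .275;python3 - <<'E'
from h import *
np.set_printoptions(precision=4,suppress=True)
T=T_tool(); a=camera('wrist'); np.save('T6.npy',T); cv2.imwrite('pics/w6.png',a)
b=camera('side'); u=proj('side',np.array([.607,.006,.24])).astype(int)
cv2.imwrite('pics/v6.png',np.hstack([cv2.resize(a,(480,360)),cv2.resize(b[u[1]-45:u[1]+45,u[0]-40:u[0]+40],(320,360),interpolation=2)]))
E
```

```text
31.167 [0.6105 0.0041 0.2883] [-0.0241  0.0036] 99.57 [-0.6913  0.3666  0.8173  1.4349 -0.267   1.4784  1.8614] [-0.0069  0.066  -0.0461  0.479  -0.0511 -0.5717  0.0586]
31.217 [0.6089 0.004  0.2836] [-0.0295  0.0028] 99.54 [-0.6913  0.369   0.8162  1.4421 -0.2672  1.4747  1.8618] [-0.0069  0.0051 -0.0053 -0.0358  0.0083  0.1067 -0.0103]
31.267 [0.6086 0.0046 0.2855] [-0.0304  0.0032] 99.57 [-0.6917  0.3683  0.8163  1.4388 -0.2669  1.4794  1.8612] [-0.0058 -0.0216  0.0067 -0.0771  0.0035  0.0648 -0.0057]
31.317 [0.6092 0.0048 0.2876] [-0.0284  0.0035] 99.61 [-0.692   0.3673  0.8167  1.4355 -0.2668  1.4814  1.861 ] [-0.0046 -0.0189  0.0081 -0.0539  0.0015  0.0206 -0.0031]
31.367 [0.6098 0.005  0.289 ] [-0.0262  0.0038] 99.63 [-0.6922  0.3665  0.817   1.4335 -0.2667  1.4819  1.8609] [-0.0059 -0.0143  0.0053 -0.0276  0.0006  0.002   0.0005]
t 31.3667 pos [0.6098 0.005  0.289 ] z [-0.0262  0.0038 -0.9996] yaw 99.63121181995595 F [ 0.6032 -0.4468 -0.6183] [ 0.0199 -0.0543 -0.0315] w 0.01385572562592514
delta tool units of 30mm [ 0.0453 -0.0759  0.4685]
```

View pics/v6.png

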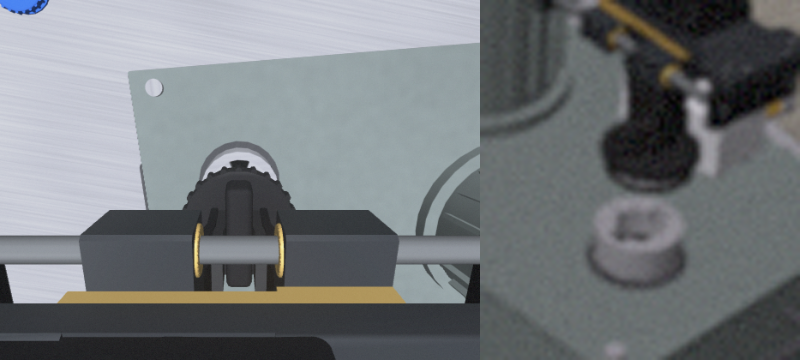

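Emit:
carry_out(
  rows=[
    [1,0.02,-0.01,0.25,-0.05],
    [1,0.02,-0.01,0.25,0],
    [1,0,-0.01,0.25,0],
    [1,0,0,0.2,0],
    [1,0,0,0.1,0],
  ],
)

```text
time: 31.88
ee_pos: [0.61, 0.0065, 0.2592]
eef_rot: [0.643, 0.766, -0.004, -0.009]
ft_force: [-0.2, 0.1, -1.1]
width: 0.014
```

```bash
python3 tr.py 3; python3 st.py .609 .006 .245
```

```text
31.883 [0.61   0.0065 0.2592] [-0.0188  0.0049] 99.97 [-0.6963  0.373   0.809   1.4881 -0.2735  1.4155  1.8706] [ 0.0007  0.0154 -0.0111  0.0659 -0.0131 -0.0752  0.0119]
31.933 [0.6098 0.0065 0.2588] [-0.0196  0.0047] 99.97 [-0.6963  0.3733  0.8088  1.4887 -0.2735  1.4154  1.8706] [ 0.0004 -0.0028  0.0023 -0.0169  0.0029  0.0216 -0.0025]
31.983 [0.6099 0.0065 0.2594] [-0.0193  0.0047] 99.97 [-0.6963  0.373   0.809   1.4876 -0.2734  1.4163  1.8705] [ 0.0019 -0.007   0.004  -0.0201  0.0027  0.0134 -0.0026]
t 31.9833 pos [0.6099 0.0065 0.2594] z [-0.0193  0.0047 -0.9998] yaw 99.96820707906122 F [-0.2672 -0.2538 -2.1966] [ 0.017  -0.0108  0.0153] w 0.013761450694367376
delta tool units of 30mm [-0.0145 -0.0243  0.4804]
```

Emit:
carry_out(
  rows=[
    [1,-0.01,-0.02,0.13,0],
    [1,0,-0.01,0.13,0],
    [1,0,0,0.13,0],
    [1,0,0,0.1,0],
  ],
)

```text
time: 32.32
ee_pos: [0.609, 0.0059, 0.2445]
eef_rot: [0.643, 0.766, -0.004, -0.009]
ft_force: [-3.1, 1.0, 0.3]
width: 0.0135
```

```bash
python3 tr.py 2; python3 st.py .609 .006 .24
```

```text
32.317 [0.609  0.0059 0.2445] [-0.0184  0.0049] 99.96 [-0.6961  0.378   0.8056  1.5137 -0.2777  1.3861  1.8752] [ 0.0046  0.0198 -0.011   0.0621 -0.0149 -0.0694  0.0135]
32.367 [0.6087 0.0059 0.2439] [-0.0191  0.0048] 99.96 [-0.696   0.3784  0.8054  1.5146 -0.2778  1.3856  1.8753] [-0.001   0.0005  0.0005 -0.0076  0.0036  0.0077 -0.0031]
t 32.3667 pos [0.6087 0.0059 0.2439] z [-0.0191  0.0048 -0.9998] yaw 99.96110988170533 F [-1.2067 -0.018  -2.7434] [ 0.0018  0.1794 -0.0006] w 0.013779935747648126
delta tool units of 30mm [0.0003 0.0125 0.1287]
```

Emit:
carry_out(
  rows=[
    [1,0,0,0.1,0],
    [1,0,0,0.1,0],
  ],
)

```text
time: 32.53
ee_pos: [0.6086, 0.0058, 0.2382]
eef_rot: [0.643, 0.766, -0.004, -0.009]
ft_force: [-4.1, 1.2, 6.7]
width: 0.014
```

```bash
python3 tr.py 2; python3 st.py .609 .006 .24
```

```text
32.533 [0.6086 0.0058 0.2382] [-0.0187  0.0051] 99.95 [-0.6953  0.3813  0.804   1.5234 -0.2805  1.3744  1.8775] [ 0.0048  0.0131 -0.0069  0.049  -0.0148 -0.0587  0.0117]
32.583 [0.6086 0.0058 0.2379] [-0.0189  0.005 ] 99.95 [-0.6952  0.3815  0.8039  1.5239 -0.2806  1.3739  1.8775] [-0.0003 -0.0011  0.0006 -0.0082  0.0039  0.0081 -0.0015]
t 32.5833 pos [0.6086 0.0058 0.2379] z [-0.0189  0.005  -0.9998] yaw 99.94665809439881 F [-2.7455 -0.0316  5.2335] [0.0528 0.3984 0.0198] w 0.01373758885043968
delta tool units of 30mm [ 0.0055  0.0139 -0.0708]
```

Emit:
carry_out(
  rows=[
    [1,0,-0.04,0.07,0],
    [1,0,-0.02,0.09,0],
  ],
)

```text
time: 32.75
ee_pos: [0.6084, 0.0058, 0.2352]
eef_rot: [0.643, 0.766, -0.002, -0.007]
ft_force: [-4.1, 0.6, 9.4]
width: 0.0136
```

```bash
python3 tr.py 2; python3 st.py .609 .006 .2335
```

```text
32.75 [0.6084 0.0058 0.2352] [-0.0139  0.0061] 99.98 [-0.6974  0.3783  0.8037  1.533  -0.2804  1.3625  1.8781] [-0.0055 -0.0072 -0.0048  0.049  -0.0059 -0.0632  0.008 ]
32.8 [0.6083 0.0057 0.2349] [-0.0139  0.0061] 99.97 [-0.6974  0.3783  0.8037  1.5335 -0.2805  1.3621  1.8782] [ 0.0017  0.0003 -0.0005 -0.0063  0.0006  0.0078  0.    ]
t 32.8 pos [0.6083 0.0057 0.2349] z [-0.0139  0.0061 -0.9999] yaw 99.9699144384243 F [-2.4437  0.5621  8.6545] [ 0.1986  0.3298 -0.0192] w 0.013847656957979255
delta tool units of 30mm [0.0049 0.024  0.0479]
```

Emit:
carry_out(
  rows=[
    [1,0,-0.05,0.09,0],
    [1,0,-0.04,0.08,0],
  ],
)

```text
time: 32.97
ee_pos: [0.6082, 0.0057, 0.2332]
eef_rot: [0.643, 0.766, 0.001, -0.005]
ft_force: [-2.3, 1.0, 12.4]
width: 0.014
```

```bash
python3 tr.py 4; python3 st.py .608 .006 .2335
```

```text
32.967 [0.6082 0.0057 0.2332] [-0.0063  0.0077] 100.01 [-0.7007  0.3723  0.8041  1.5435 -0.2793  1.3492  1.8782] [-0.0164 -0.0328  0.0008  0.0498  0.0061 -0.062   0.0024]
33.017 [0.6082 0.0057 0.2332] [-0.006   0.0079] 100.01 [-0.7008  0.3719  0.8041  1.5438 -0.2793  1.3488  1.8783] [ 0.0009  0.0011  0.0007 -0.0055  0.0002  0.0104  0.0001]
33.067 [0.6082 0.0058 0.2333] [-0.0062  0.0078] 100.01 [-0.7008  0.3721  0.8041  1.5436 -0.2793  1.3492  1.8783] [ 0.0005  0.0014 -0.0015 -0.0029 -0.0014  0.0044  0.0011]
33.117 [0.6082 0.0057 0.2333] [-0.0063  0.0077] 100.01 [-0.7007  0.3722  0.8041  1.5434 -0.2793  1.3493  1.8782] [ 0.0016  0.0025 -0.0002 -0.0004  0.      0.0012  0.0002]
t 33.1167 pos [0.6082 0.0057 0.2333] z [-0.0063  0.0077 -1.    ] yaw 100.00966700269421 F [-1.0361 -0.4812 10.0599] [ 0.2534  0.2294 -0.0712] w 0.013619883309901146
delta tool units of 30mm [ 0.0102 -0.0051 -0.0079]
```

Emit:
carry_out(
  rows=[
    [1,0,0,0.02,0.4],
    [1,0,0,0.02,0.4],
    [1,0,0,0.02,0.4],
  ],
)

```text
time: 33.37
ee_pos: [0.6083, 0.0061, 0.2345]
eef_rot: [0.682, 0.731, 0.002, -0.005]
ft_force: [-4.8, 0.5, 8.0]
width: 0.0132
```

```bash
python3 tr.py 2; python3 st.py .608 .006 .2333
```

```text
33.367 [0.6083 0.0061 0.2345] [-0.0049  0.01  ] 93.93 [-0.7144  0.3754  0.8241  1.5435 -0.2892  1.3516  1.7793] [-0.0568  0.0142  0.0824  0.0022 -0.0421  0.0101 -0.4027]
33.417 [0.6083 0.0061 0.2345] [-0.0049  0.01  ] 93.76 [-0.7147  0.3755  0.8246  1.5435 -0.2894  1.3517  1.7766] [ 0.0039 -0.0029 -0.0081  0.0005  0.0046 -0.0011  0.0686]
t 33.4167 pos [0.6083 0.0061 0.2345] z [-0.0049  0.01   -0.9999] yaw 93.76425586706635 F [-7.2394  0.1469  8.3312] [0.2241 1.4254 0.1608] w 0.013965932151053049
delta tool units of 30mm [-0.0044 -0.0089  0.0405]
```

Emit:
carry_out(
  rows=[
    [1,0,-0.04,0.08,0],
    [1,0,-0.04,0.05,0.3],
    [1,0,-0.02,0.05,0.4],
    [1,0,0,0.05,0.4],
  ],
)

```text
time: 33.75
ee_pos: [0.6081, 0.0062, 0.2336]
eef_rot: [0.718, 0.696, 0.006, -0.003]
ft_force: [-9.5, -0.3, 12.8]
width: 0.0136
```

```bash
python3 tr.py 2; python3 st.py .608 .006 .2333
```

```text
33.75 [0.6081 0.0062 0.2336] [0.0046 0.0125] 88.2 [-0.7319  0.3722  0.8442  1.5546 -0.2962  1.3396  1.6851] [-0.0544  0.02    0.0819  0.0097 -0.0459 -0.0096 -0.3916]
33.8 [0.6081 0.0062 0.2336] [0.0045 0.0125] 88.03 [-0.7322  0.3724  0.8448  1.5547 -0.2965  1.3396  1.6824] [ 0.0044 -0.0007 -0.0079 -0.0028  0.0057 -0.0014  0.0683]
t 33.8 pos [0.6081 0.0062 0.2336] z [ 0.0045  0.0125 -0.9999] yaw 88.03001399587002 F [-6.4527  0.0639 11.4688] [0.0878 1.5269 0.181 ] w 0.013699699194174814
delta tool units of 30mm [-0.0076 -0.003   0.009 ]
```

Emit:
carry_out(
  rows=[
    [1,0,0,0.04,0.5],
    [1,0,0,0.04,0.5],
    [1,0,0,0.04,0.5],
    [1,0,0,0.04,0.5],
    [1,0,0,0.04,0.5],
    [1,0,0,0.04,0.5],
    [1,0,0,0.04,0.5],
  ],
)

```text
time: 34.38
ee_pos: [0.6083, 0.0063, 0.2333]
eef_rot: [0.819, 0.573, 0.008, -0.005]
ft_force: [-7.0, 0.2, 10.7]
width: 0.0135
```

```bash
python3 tr.py 2; python3 st.py .608 .006 .2333
```

```text
34.383 [0.6083 0.0063 0.2333] [0.0077 0.0169] 69.94 [-0.7723  0.3884  0.9063  1.5594 -0.3293  1.3411  1.3924] [-0.0692  0.0309  0.1066  0.0086 -0.0587  0.0042 -0.4973]
34.433 [0.6083 0.0062 0.2333] [0.0077 0.0169] 69.74 [-0.7726  0.3886  0.9069  1.5595 -0.3296  1.3411  1.3892] [ 0.005  -0.0042 -0.0087 -0.0023  0.0097 -0.0001  0.0861]
t 34.4333 pos [0.6083 0.0062 0.2333] z [ 0.0077  0.0169 -0.9998] yaw 69.73603026725083 F [-6.4292  0.6893 11.9727] [0.0654 1.6885 0.1317] w 0.013822101212964738
delta tool units of 30mm [-0.0107 -0.0063 -0.0017]
```

Turning freely with z held. Next 20° more, then small steps to the stop.

Emit:
carry_out(
  rows=[
    [1,0,0,0.04,0.5],
    [1,0,0,0.04,0.5],
    [1,0,0,0.04,0.5],
    [1,0,0,0.04,0.5],
    [1,0,0,0.04,0.5],
    [1,0,0,0.04,0.4],
    [1,0,0,0.04,0.3],
  ],
)

```text
time: 35.02
ee_pos: [0.6086, 0.0061, 0.233]
eef_rot: [0.894, 0.447, 0.009, -0.007]
ft_force: [-6.6, 0.8, 11.9]
width: 0.0138
```

```bash
python3 tr.py 2; python3 st.py .608 .006 .2333
```

```text
35.017 [0.6086 0.0061 0.233 ] [0.0107 0.0205] 53.14 [-0.8093  0.4071  0.966   1.5635 -0.3631  1.3441  1.1261] [-0.0425  0.0214  0.0643  0.0059 -0.0428  0.0031 -0.2877]
35.067 [0.6085 0.0061 0.233 ] [0.0107 0.0205] 53.04 [-0.8095  0.4072  0.9664  1.5635 -0.3633  1.3442  1.1245] [ 0.0045 -0.0031 -0.009  -0.0013  0.0076  0.0003  0.0573]
t 35.0667 pos [0.6085 0.0061 0.233 ] z [ 0.0107  0.0205 -0.9997] yaw 53.041470931784595 F [-5.9564  0.7031 12.0468] [0.0231 1.7256 0.1781] w 0.013671108672193134
delta tool units of 30mm [-0.0133 -0.0127 -0.0117]
```

Emit:
carry_out(
  rows=[
    [1,0,0,0.03,0.25],
    [1,0,0,0.03,0.25],
    [1,0,0,0.03,0.25],
    [1,0,0,0.03,0.25],
    [1,0,0,0.03,0.2],
  ],
)

```text
time: 35.48
ee_pos: [0.6085, 0.0062, 0.2334]
eef_rot: [0.917, 0.398, 0.01, -0.008]
ft_force: [-6.5, -0.0, 10.4]
width: 0.0138
```

```bash
python3 tr.py 2; python3 st.py .608 .006 .2333
```

```text
35.483 [0.6085 0.0062 0.2334] [0.0117 0.0227] 46.91 [-0.8229  0.4141  0.9888  1.5645 -0.3766  1.3468  1.0278] [-0.0268  0.0139  0.0455  0.0033 -0.027   0.0033 -0.1888]
35.533 [0.6085 0.0062 0.2334] [0.0117 0.0228] 46.84 [-0.8231  0.4142  0.9891  1.5645 -0.3768  1.3469  1.0268] [ 0.0017 -0.0028 -0.0072  0.0009  0.0046  0.0006  0.0353]
t 35.5333 pos [0.6085 0.0062 0.2334] z [ 0.0117  0.0228 -0.9997] yaw 46.84477446759175 F [-5.5394  0.5113 10.3756] [-0.1034  1.6107  0.1795] w 0.0137918664775758
delta tool units of 30mm [-0.0164 -0.0079  0.0042]
```

Emit:
carry_out(
  rows=[
    [1,0,0,0.03,0.2],
    [1,0,0,0.03,0.2],
  ],
)

```text
time: 35.7
ee_pos: [0.6084, 0.006, 0.2335]
eef_rot: [0.924, 0.381, 0.01, -0.008]
ft_force: [-5.0, -0.0, 9.1]
width: 0.0136
```

```bash
python3 tr.py 2; python3 st.py .608 .006 .2333
```

```text
35.7 [0.6084 0.006  0.2335] [0.012  0.0232] 44.85 [-0.8274  0.4166  0.9965  1.5651 -0.3811  1.3476  0.9955] [-0.0258  0.0163  0.0453  0.003  -0.0258  0.0044 -0.1799]
35.75 [0.6084 0.006  0.2335] [0.0119 0.0232] 44.77 [-0.8276  0.4167  0.9968  1.5651 -0.3812  1.3477  0.9943] [ 0.0032 -0.0002 -0.005  -0.0017  0.0032 -0.0004  0.0327]
t 35.75 pos [0.6084 0.006  0.2335] z [ 0.0119  0.0232 -0.9997] yaw 44.76932786012424 F [-6.7405  0.5811  9.1873] [-0.2261  1.5856  0.2718] w 0.01387429982590577
delta tool units of 30mm [-0.0104 -0.0092  0.0057]
```

Turned 55°, and the torque is still low at 0.27 N m. I'll continue gently until it rises.

Emit:
carry_out(
  rows=[
    [1,0,0,0.04,0.2],
    [1,0,0,0.04,0.2],
  ],
)

```text
time: 35.92
ee_pos: [0.6083, 0.0058, 0.2332]
eef_rot: [0.931, 0.365, 0.01, -0.009]
ft_force: [-7.7, 1.0, 11.7]
width: 0.0136
```

```bash
python3 tr.py 2; python3 st.py .608 .006 .2333
```

```text
35.917 [0.6083 0.0058 0.2332] [0.0122 0.0237] 42.78 [-0.8316  0.4194  1.0042  1.5661 -0.3858  1.348   0.9636] [-0.0251  0.0154  0.0441  0.0059 -0.0254  0.0028 -0.1766]
35.967 [0.6083 0.0057 0.2332] [0.012  0.0237] 42.7 [-0.8317  0.4195  1.0045  1.5662 -0.3859  1.3481  0.9625] [ 0.0015 -0.0027 -0.0042 -0.0003  0.0035 -0.002   0.0301]
t 35.9667 pos [0.6083 0.0057 0.2332] z [ 0.012   0.0237 -0.9996] yaw 42.70496054231669 F [-6.3399  0.4457 10.9203] [-0.2145  1.8763  0.2814] w 0.013914491751758018
delta tool units of 30mm [-0.0005 -0.0124 -0.0028]
```

Emit:
carry_out(
  rows=[
    [1,0,0,0.04,0.15],
    [1,0,0,0.04,0.15],
  ],
)

```text
time: 36.13
ee_pos: [0.6081, 0.0055, 0.2331]
eef_rot: [0.936, 0.352, 0.01, -0.009]
ft_force: [-7.4, 0.3, 13.1]
width: 0.014
```

```bash
python3 tr.py 2; python3 st.py .608 .006 .2333
```

```text
36.133 [0.6081 0.0055 0.2331] [0.0121 0.0243] 41.23 [-0.8347  0.4212  1.01    1.567  -0.3893  1.3485  0.94  ] [-0.0188  0.009   0.0312  0.0058 -0.0191  0.0045 -0.1311]
36.183 [0.6081 0.0054 0.2331] [0.0121 0.0243] 41.18 [-0.8347  0.4213  1.0102  1.567  -0.3894  1.3486  0.9392] [ 0.0023 -0.0019 -0.0043 -0.0001  0.0026  0.0018  0.0234]
t 36.1833 pos [0.6081 0.0054 0.2331] z [ 0.0121  0.0243 -0.9996] yaw 41.17694450545883 F [-8.3721 -0.56   11.2739] [-0.2304  1.9622  0.4603] w 0.014321658511177393
delta tool units of 30mm [ 0.0106 -0.0155 -0.0062]
```

Emit:
carry_out(
  rows=[
    [1,0,0,-0.04,0],
    [1,0,0,-0.04,0],
    [1,0,0,-0.03,0],
  ],
)

```text
time: 36.43
ee_pos: [0.6077, 0.0049, 0.2378]
eef_rot: [0.936, 0.352, 0.01, -0.009]
ft_force: [-2.4, 1.1, -2.1]
width: 0.0138
```

```bash
python3 tr.py 2; python3 st.py .608 .006 .2369
```

```text
36.433 [0.6077 0.0049 0.2378] [0.0117 0.024 ] 41.22 [-0.8358  0.4174  1.0126  1.5611 -0.3855  1.3572  0.9379] [-0.0064 -0.0092  0.0048 -0.0123  0.0106  0.0229 -0.0036]
36.483 [0.6077 0.0049 0.2377] [0.0117 0.0239] 41.21 [-0.8358  0.4174  1.0126  1.5612 -0.3855  1.3571  0.9378] [-0.      0.0039 -0.0021  0.0037 -0.0024 -0.0079 -0.0001]
t 36.4833 pos [0.6077 0.0049 0.2377] z [ 0.0117  0.0239 -0.9996] yaw 41.2134220046239 F [-3.2106 -0.6918  2.5718] [-0.421   0.8906  0.1209] w 0.01375412253271505
delta tool units of 30mm [ 0.0314 -0.0209  0.0268]
```

Emit:
carry_out(
  rows=[
    [0.3,0,0,0,0],
    [0,0,0,0,0],
    [-0.3,0,0,0,0],
    [-0.3,0,0,0,0],
    [-0.3,0,0,0,0],
    [-0.3,0,0,-0.2,0],
    [-0.3,0,0,-0.4,0],
    [-0.3,0,0,-0.6,0],
    [-0.3,0,0,-0.6,0],
    [-0.3,0,0,-0.6,0],
    [-0.3,0,-0.6,-0.6,0],
    [-0.3,0,-0.6,-0.3,0],
    [-0.3,0,-0.6,0,0],
    [-0.3,0,-0.3,0,0],
  ],
)

```text
time: 37.65
ee_pos: [0.5656, 0.0474, 0.3485]
eef_rot: [0.937, 0.348, 0.012, -0.007]
ft_force: [0.2, -0.2, -0.1]
width: 0.0567
```

```bash
python3 st.py; python3 - <<'E'
from h import *
np.set_printoptions(precision=4,suppress=True)
T=T_tool(); a=camera('wrist'); b=camera('side'); t=camera('top')
for q,z in(('cap',.189),('cap_grip',.2315)):
  for c in('side','wrist'):
    for r in pinpoint(q,c)[:4]:
        p=ray(c,r['xy'],z,T)
        if abs(p[0]-.607)<.03 and abs(p[1])<.04: print(q,c,r['conf'],r['xy'],p)
    print('expect',c,proj(c,np.array([.607,.006,z]),T))
u=proj('side',np.array([.607,.006,.21])).astype(int); w=proj('wrist',np.array([.607,.006,.22]),T).astype(int); print(w)
w=np.clip(w,[70,70],[490,350])
cv2.imwrite('pics/v7.png',np.hstack([cv2.resize(a[w[1]-70:w[1]+70,w[0]-70:w[0]+70],(400,400),interpolation=2),cv2.resize(b[u[1]-35:u[1]+35,u[0]-35:u[0]+35],(400,400),interpolation=2)]))
E
```

```text
t 37.65 pos [0.5656 0.0474 0.3485] z [ 0.0182  0.0216 -0.9996] yaw 40.761763235442146 F [ 0.1774 -0.2487 -0.055 ] [-0.0729  0.0458 -0.0037] w 0.0566942497157542
cap side 0.85 [326.6, 182.1] [ 0.6043 -0.0112  0.189 ]
expect side [324.1772 178.363 ]
cap wrist 0.95 [277.1, 259.8] [0.6069 0.0054 0.189 ]
expect wrist [277.64   259.4085]
cap_grip side 0.56 [325.0, 165.3] [0.6085 0.0099 0.2315]
expect side [325.2831 166.2092]
cap_grip wrist 0.72 [279.7, 280.8] [0.6082 0.0056 0.2315]
expect wrist [278.9401 279.5526]
[278 273]
```

View pics/v7.png

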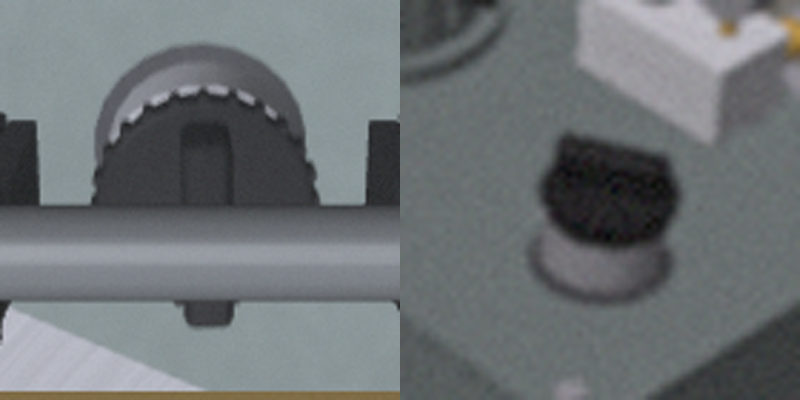

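The cap sits upright on the neck. Its wing is still in line with the tool's yaw of 41°, so it has not turned back, and the gripper is clear. I'm handing in.

```bash
python3 -c "
from bench import *
print(close_job())"
```

```text
the job is handed in; nothing more can be done
None
```

The filler cap is back on the neck and, as far as I could check, locked in its catch. I handed the job in at about 38 s, but `close_job()` gives no verdict.

- **Identifying the parts:** I took the black cap, not the blue or turquoise ones. In the wrist picture, the neck's notches lay at about 10° in world axes.
- **Pressing in:** I gripped the wing and pressed the cap about 20 mm below the rim. The wrist force on the way down matched the spring, at roughly 7 N at 16 mm and 10–13 N at 20 mm.
- **Turning:** I turned it clockwise about 59°, until the torque rose to 0.46 N m at the stop. The limit is 0.8 N m.
- **Rising into the catch:** When I eased off, the cap rose in the grip to about 16 mm below the rim, with almost no vertical force left. I then opened the jaws and backed off.

**Last checks:**
- The wrist camera put the cap within about 1–2 mm of the neck's axis.
- The final picture shows the cap sitting level, with the wing not turned back and the gripper clear.
- The side camera's cap reading was about 17 mm off. Its reading of the wing grip was within about 4 mm, so I trusted the wrist camera.
- The final height comes from the arm's position and force. The cameras cannot separate 16 mm from 19 mm.

**Problems on the way:**
- Fast moves tilted the tool by up to 0.17 rad. I spent about 15 s bringing it upright again before picking up the cap.
- A steady sideways push of 6–8 N stayed on the cap while it turned.
- I did not check the bystanders again at the end, but I felt no contact with them.

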